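Take the stepped plinth apart and lay out the display

ROBOT

A 7-joint arm with a two-finger parallel gripper is mounted at the origin on the work surface. World frame = base frame: x ahead of the robot, y to its left, z up, the work surface at z = 0. Lengths are in m, angles in rad, forces in N, time in s.
With the tool pointing down it reaches from about 0.4 to 0.875 m from the base axis. Payload 19.3 kg.
Tool frame: the origin (TCP) lies midway between the tips of the shut fingers; the grasp point (between the pads) lies 19 mm behind it; z points along the fingers, y is the direction in which the jaws open and shut (so a half turn about z gives the same grasp; the last joint's range is limited). The gripper opens to 85 mm and grips with 20 to 120 N. Pads are 22 mm wide; open, the fingers measure 114 mm over their backs; the gripper's body (76 mm by 85 mm) begins 54 mm behind the grasp point. The pads swing forward as they close: fully open they stand 13 mm farther back than shut.
Start: joints at [-1.289, 0.521, -0.036, 1.599, 0.021, 1.021, -0.113], TCP at [0.215, 0.587, 0.231] pointing down, gripper open.
Joint ranges: [-2.91, 2.91], [-0.3, 2.13], [-1.5, 1.42], [0.17, 2.43], [-1.26, 4.41], [0.16, 1.93], [-2.52, 2.52]. Speed limits (rad/s): [1.89, 1.89, 2.39, 2.39, 3.01, 3.01, 3.01].

INTERFACE

Orientations are given as [roll, pitch, yaw] about the fixed x, y, z axes, in that order (R = Rz(yaw) Ry(pitch) Rx(roll)).
In Python, from workcell import bot gives the robot as it stands.
- The arm moves only by the tool servo_tool, never from a script. Its argument "plan" is a list of rows, each a list of 5 numbers: the shift along the world's x, y, z in mm, then the turn about the world's z in rad, then the gripper's target within -1 to 1 (shut at 1, half-way at 0, fully open at -1). In form: [[tx, ty, tz, yaw, jaw], ...]. A call has exactly 10 rows; each row is the pose to reach, as a shift and turn from the pose commanded when the call began; what a row does not reach only later rows make up. A row lasts 1/12 s, in which the tool goes at most 41.7 mm and 7.16 degrees, less where a joint would pass 70% of its speed; a pose out of reach is approached as far as the arm can. A call with a gripper value outside its range is refused whole. The fingers move at their own pace and stop on an object; "squeeze" is the grip in N (left out, the last holds). Time passes only in rows, so rows that repeat a pose let the fingers close, or fill a call up. It gives the time, the measured TCP pose, the force and the opening at its end, in the units of the state.
- bot.observe(): the state, without advancing time (a new reading comes with each control period).
- bot.grab_frame(name): name is "scene" or "top" or "wrist"; returns the picture (480x640x3 uint8, blue, green, red); there is no depth.
- bot.calibration(name): a dict with "fx", "fy", "cx", "cy" (pixels), "T" (4x4, takes a point from camera to world coordinates). Camera axes: x right, y down, z forward; pixel columns grow to the right and rows downward; lengths in m; the calibration is good to about 2 mm. A picture is of the moment at which its call begins: read the wrist's pose just before it. calibration takes no time and is no camera call; for the wrist camera it gives the pose at the moment of the call.
- bot.job_done(): hands the job in, once; it reports no verdict.
The state is a dict: "clock": time; "qpos": joint angles; "qd": joint speeds; "joint_efforts": joint torques, N m; "position": TCP position; "tool_rot": TCP orientation; "force": force on the tool from outside, world axes, zero at the start; "moment": the same for the moment, N m; "grip_width": finger opening in m.
Only numpy, scipy, OpenCV 4.12 (cv2) and the standard library are available. Lean on these libraries where they do the work, as an engineer would, in place of code of your own. Each camera call takes 0.05 s, during which the arm holds its last target.

TASK

The red car stands on a stepped plinth of three blocks. Rest the car in the lined tray first, then take the plinth apart from the top and set each block squarely in the middle of the layout card of its own colour, and finally park the car lengthways in the middle of the blue block. Set everything down without dropping it, keep the car upright, and leave the van and the soldier where they stand.

Things in the scene. Friction and masses are not known exactly. Their poses are not given: they have to be found in the camera images.
- red_car: Red die-cast toy saloon, white fixed wheels, 72 mm long (x, bonnet to -x), 32 mm wide (y), 30 mm high, about 90 g. Origin: centre of its underside, level with the bottom of the wheels; z up. Flat doors, its widest part (32 mm), lie within 17 mm of mid-length, 4 to 18 mm above the origin; roof 27 mm wide, bonnet 18 mm. Starts lengthways on the green block.
- green_block: Solid wooden display block painted green, 80 mm long (x) by 40 mm wide (y) by 28 mm high, about 63 g. Origin: centre of its underside; z up. At the start it is the top of the three blocks in the stack (blue on the deck, yellow on blue, green on yellow, the car on green), lengths nearly parallel and centres within a few mm.
- yellow_block: Solid wooden display block painted yellow, 104 mm long (x) by 52 mm wide (y) by 28 mm high, about 105 g. Origin: centre of its underside; z up. At the start it is the middle of the three blocks in the stack (blue on the deck, yellow on blue, green on yellow, the car on green), lengths nearly parallel and centres within a few mm.
- blue_block: Solid wooden display block painted blue, 128 mm long (x) by 64 mm wide (y) by 28 mm high, about 160 g. Origin: centre of its underside; z up. At the start it is the lowest of the three blocks in the stack (blue on the deck, yellow on blue, green on yellow, the car on green), lengths nearly parallel and centres within a few mm.
- green_card: Flat green layout card fixed on the deck, 96 mm (x) by 56 mm (y), 2 mm thick: the outline of the green block with an 8 mm margin all round. Origin: centre of its underside, at deck level (its top is 2 mm higher); x along its length.
- yellow_card: Flat yellow layout card fixed on the deck, 120 mm (x) by 68 mm (y), 2 mm thick: the outline of the yellow block with an 8 mm margin all round. Origin: centre of its underside, at deck level (its top is 2 mm higher); x along its length.
- blue_card: Flat blue layout card fixed on the deck, 144 mm (x) by 80 mm (y), 2 mm thick: the outline of the blue block with an 8 mm margin all round. Origin: centre of its underside, at deck level (its top is 2 mm higher); x along its length.
- tray: Grey lined handling tray fixed on the deck, with a dark lining; outside 124 mm (x) by 112 mm (y) by 20 mm high, walls 4 mm, inside 116 by 104 mm. Origin: centre of its underside; the lining on which things stand is 8 mm above the origin. Empty at the start.
- orange_van: Bystander: orange die-cast van with white body, 72 mm long (x), 32 mm wide, 32 mm high, standing loose on the deck; origin: centre of its underside.
- soldier: Bystander: toy soldier in a red coat on a green base of 26 by 30 mm, 62 mm tall, standing loose on the deck; origin: centre of its underside.

How it is judged:
By the outcome, as a careful person would: the job done as asked, in the order asked, and still so for the second after the job is handed in, with the robot touching nothing.
It also fails if it takes over 136 s, if anything falls off the work surface, if the arm or the gripper's body presses on something with over 40 N, if the wrist force passes 120 N, or if a joint passes its speed limit or range.

## Working session

There is one attempt and no reset: what is moved stays moved. The work goes in short steps, Python scripts to look and compute and a tool call to move; the robot and the scene stay as the last step left them, time stands still between calls to the robot, and variables do not carry over. Pictures are saved under pics/ and viewed, and the job is handed in when it is done.

Besides the shell and the picture viewer there is one more tool, called after "Emit:" as name([rows], argument=value, ...), one row to a line, values as JSON. servo_tool: Moves the arm, as the interface text tells. Its arguments: {"type":"object","properties":{"plan":{"type":"array","items":{"type":"array","items":{"type":"number"}}},"squeeze":{"type":"number"}},"required":["plan"]}

```bash
mkdir -p pics; ls
python3 - <<'E'
from workcell import bot
import cv2
print(bot.observe())
for n in ["scene","top","wrist"]:
    c=bot.calibration(n); print(n,c)
    cv2.imwrite(f"pics/{n}0.png",bot.grab_frame(n))
E
```

```text
pics
{'clock': 0.0, 'qpos': array([-1.28917696,  0.52197379, -0.03630385,  1.59999249,  0.02120347,
        1.02110139, -0.11278274]), 'qd': array([ 8.99670873e-04, -5.67028572e-04,  9.34868074e-04,  1.32425620e-03,
        1.47071996e-05,  1.44462473e-03,  3.75146933e-04]), 'joint_efforts': array([-1.74357087e-03, -9.27093029e+01,  1.97926417e+00, -3.69953585e+01,
        1.77952449e-02,  7.87282304e-03, -1.68457854e-05]), 'position': array([0.21531372, 0.58639102, 0.23075662]), 'tool_rot': array([-3.14050657e+00,  9.24040714e-05,  2.78976174e+00]), 'force': array([-0.3921806 , -0.15271823,  0.11548906]), 'moment': array([ 0.04260247,  0.0058505 , -0.01944408]), 'grip_width': 0.08541903959129012}
scene {'fx': 433.81941057561147, 'fy': 433.81941057561147, 'cx': 318.41917220722564, 'cy': 242.66207323866726, 'T': array([[-0.38689536,  0.5626875 , -0.73054415,  1.11819722],
       [ 0.92205425,  0.24578707, -0.29900616,  0.18980115],
       [ 0.01131128, -0.78928543, -0.61392228,  0.58069565],
       [ 0.        ,  0.        ,  0.        ,  1.        ]])}
top {'fx': 478.400898374731, 'fy': 478.400898374731, 'cx': 316.53711768197485, 'cy': 240.98307809644174, 'T': array([[-0.10194833, -0.97296514,  0.20723266,  0.34016795],
       [-0.99478911,  0.09993747, -0.0201774 , -0.04002726],
       [-0.0010784 , -0.20820985, -0.97808358,  1.00737867],
       [ 0.        ,  0.        ,  0.        ,  1.        ]])}
wrist {'fx': 399.25723624140613, 'fy': 399.25723624140613, 'cx': 316.76223625686646, 'cy': 242.6176118021355, 'T': array([[ 3.45124285e-01,  8.90000623e-01,  2.97973354e-01,
         1.40228115e-01],
       [ 9.38556579e-01, -3.26971219e-01, -1.10459809e-01,
         6.14775820e-01],
       [-8.80588270e-04,  3.17787214e-01, -9.48161648e-01,
         3.73517903e-01],
       [ 0.00000000e+00,  0.00000000e+00,  0.00000000e+00,
         1.00000000e+00]])}
```

View pics/top0.png

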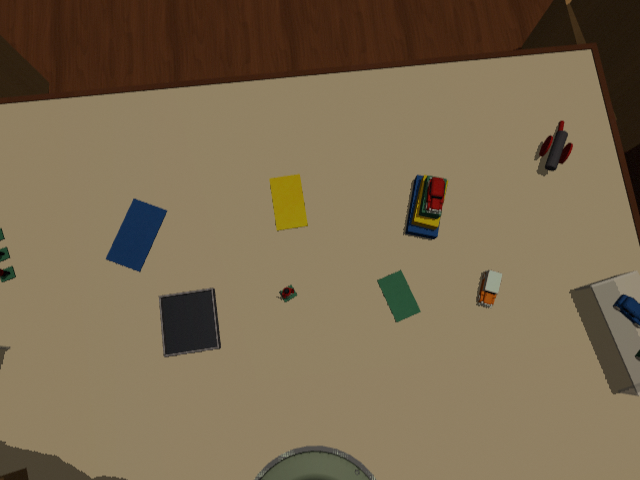

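View pics/scene0.png

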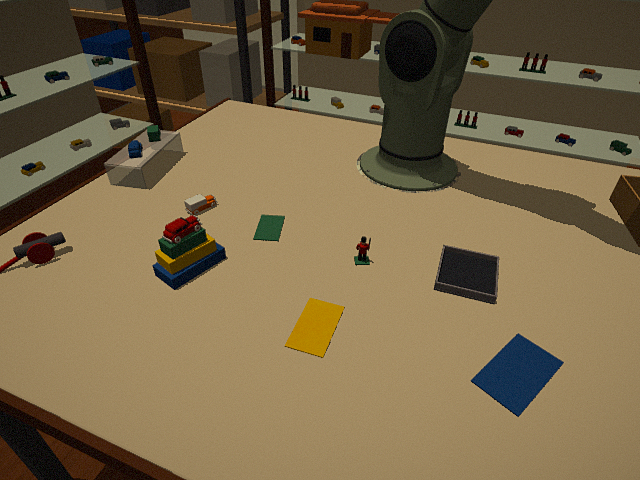

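View pics/wrist0.png

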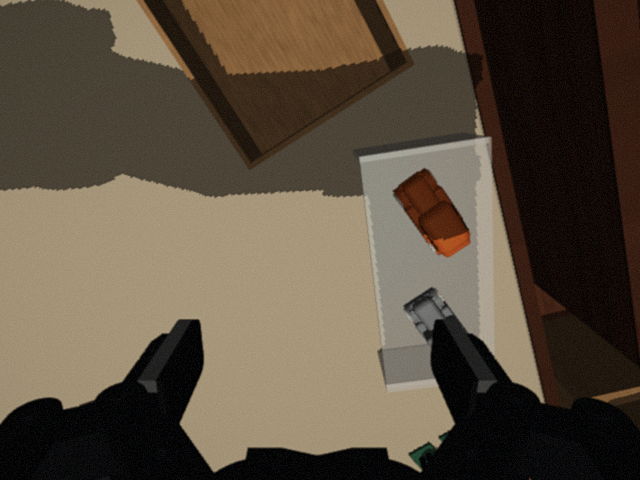

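```bash
cat > h.py <<'E'
import numpy as np, cv2
from workcell import bot
def ray(c,uv):
    uv=np.atleast_2d(np.float64(uv)); d=np.c_[(uv[:,0]-c['cx'])/c['fx'],(uv[:,1]-c['cy'])/c['fy'],np.ones(len(uv))]
    return d@c['T'][:3,:3].T, c['T'][:3,3]
def plane(c,uv,z):
    d,o=ray(c,uv); return (o+d*((z-o[2])/d[:,2])[:,None])[:,:2]
def proj(c,p):
    p=np.atleast_2d(np.float64(p)); q=(p-c['T'][:3,3])@c['T'][:3,:3]
    return np.c_[q[:,0]/q[:,2]*c['fx']+c['cx'],q[:,1]/q[:,2]*c['fy']+c['cy']]
HSV=dict(blue=((100,120,30),(125,255,255)),yellow=((18,170,60),(35,255,255)),green=((60,80,20),(90,255,200)),red=((174,150,50),(5,255,255)),dark=((0,0,0),(180,255,70)))
def mask(im,col):
    h=cv2.cvtColor(im,cv2.COLOR_BGR2HSV); lo,hi=HSV[col]
    if lo[0]>hi[0]: return cv2.inRange(h,(lo[0],)+lo[1:],(180,)+hi[1:])|cv2.inRange(h,(0,)+lo[1:],hi)
    return cv2.inRange(h,lo,hi)
def blobs(im,col,amin=150,roi=None):
    m=mask(im,col)
    if roi: k=np.zeros_like(m); k[roi[1]:roi[3],roi[0]:roi[2]]=255; m&=k
    cs,_=cv2.findContours(m,cv2.RETR_EXTERNAL,cv2.CHAIN_APPROX_NONE)
    return sorted([c for c in cs if cv2.contourArea(c)>amin],key=cv2.contourArea,reverse=True)
def rect(c,cnt,z):
    p=plane(c,cnt.reshape(-1,2),z)*1000
    (x,y),(w,h),a=cv2.minAreaRect(p.astype(np.float32))
    if w<h: w,h,a=h,w,a+90
    a=(a+90)%180-90
    return np.round([x,y,w,h,a],1)
E
python3 - <<'E'
from h import *
for n in ["top","scene"]:
    im=cv2.imread(f"pics/{n}0.png"); c=bot.calibration(n)
    for col in ["blue","yellow","green"]:
        for b in blobs(im,col): print(n,col,cv2.boundingRect(b),rect(c,b,.002))
    for b in blobs(im,"dark",1000): print(n,'dark',cv2.boundingRect(b),rect(c,b,.008),rect(c,b,.02))
im=cv2.imread("pics/top0.png")
cv2.imwrite("pics/z.png",np.hstack([cv2.resize(im[165:250,395:460],None,fx=6,fy=6)]))
E
```

```text
top blue (106, 199, 61, 72) [607.9 324.1 142.1  79.2 -25.8]
top blue (408, 175, 30, 62) [ 607.6 -307.   130.4   64.8  -17.2]
top blue (615, 295, 25, 30) [ 344.  -699.    61.8   36.3   40.9]
top yellow (270, 174, 38, 57) [647.1  -7.5 119.5  68.5   3.1]
top yellow (414, 175, 26, 52) [ 617.8 -317.5  109.6   54.5  -20.3]
top green (378, 271, 42, 51) [ 419.5 -219.4   94.1   54.7   17.4]
top dark (0, 0, 640, 245) [ 841.4  -96.5 1528.7  595.6   84.1] [ 940.8  -80.  1495.9  594.1   76.2]
top dark (161, 289, 56, 67) [409.6 220.  121.5 106.7   2.8] [408.8 216.9 120.  105.4   2.8]
scene blue (471, 334, 92, 82) [608.8 325.3 143.6  78.8 -25.9]
scene blue (80, 29, 52, 31) [ -677.  -1751.9   668.8   248.     44.7]
scene blue (93, 67, 43, 24) [ -248.3 -1297.6   307.    157.     45.3]
scene blue (153, 243, 71, 46) [ 589.8 -310.1  144.4   92.   -17.3]
scene yellow (285, 298, 60, 60) [647.9  -5.9 121.7  68.7   3. ]
scene yellow (155, 233, 61, 41) [ 563.8 -338.4  126.6   88.9  -22. ]
scene green (254, 215, 30, 26) [ 421.6 -217.2   94.2   54.3   18. ]
scene green (159, 228, 47, 30) [ 545.7 -356.2   98.8   77.7  -40.7]
scene dark (297, 0, 343, 193) [-1628.3   425.1  2830.   2823.1   -63. ] [-1570.7   420.1  2770.7  2764.    -63. ]
scene dark (0, 0, 310, 158) [ -647.9 -1793.6  2590.9  2080.2    28. ] [ -610.9 -1752.1  2536.6  2036.6    28. ]
scene dark (0, 389, 185, 91) [ 996.7 -221.2  329.    90.6  -90. ] [ 999.2 -212.6  322.2   88.7  -90. ]
scene dark (0, 127, 148, 109) [ 392.5 -783.9  591.8  104.6    0. ] [ 407.7 -763.5  579.4  102.4    0. ]
scene dark (438, 245, 59, 50) [393.6 217.3 120.1 110.3   2.9] [408.8 216.7 117.6 108.    2.9]
scene dark (153, 241, 74, 49) [ 597.8 -298.5  144.5   92.1  -20.2] [ 608.7 -288.2  141.5   90.2  -20.2]
scene dark (609, 175, 31, 72) [ -1.8 539.8 341.2  65.2  -7.6] [ 21.7 532.4 334.1  63.8  -7.6]
```

View pics/z.png

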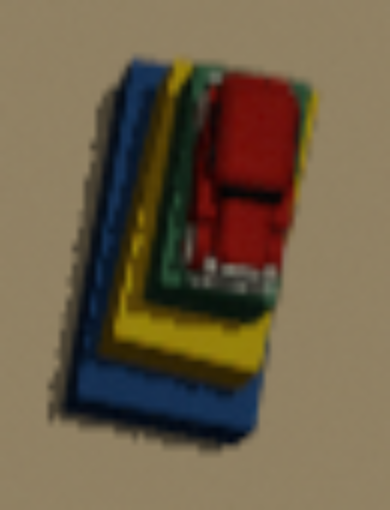

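Emit:
servo_tool([
  [27,-30,0,0,-1],
  [54,-60,0,0,-1],
  [81,-90,0,0,-1],
  [108,-120,0,0,-1],
  [135,-150,0,0,-1],
  [162,-180,0,0,-1],
  [189,-210,0,0,-1],
  [216,-240,0,0,-1],
  [243,-270,0,0,-1],
  [270,-300,0,0,-1],
], squeeze=40)

```text
clock: 0.98
position: [0.4863, 0.285, 0.2313]
tool_rot: [-3.142, -0.0, 2.79]
force: [0.7, 0.5, 0.0]
grip_width: 0.0857
```

Emit:
servo_tool([
  [10,-40,0,0.01,-1],
  [20,-80,0,0.02,-1],
  [30,-120,0,0.03,-1],
  [40,-160,0,0.04,-1],
  [50,-200,0,0.05,-1],
  [60,-240,0,0.05,-1],
  [70,-280,0,0.05,-1],
  [80,-320,0,0.05,-1],
  [90,-360,0,0.05,-1],
  [95,-400,0,0.05,-1],
])

```text
clock: 1.82
position: [0.5809, -0.1153, 0.2311]
tool_rot: [3.142, 0.0, 2.84]
force: [0.2, 0.6, 0.5]
grip_width: 0.0854
```

Emit:
servo_tool([
  [5,-40,0,0,-1],
  [10,-80,0,0,-1],
  [15,-120,0,0,-1],
  [20,-160,0,0,-1],
  [25,-190,0,0,-1],
  [25,-192,0,0,-1],
  [25,-192,0,0,-1],
  [25,-192,0,0,-1],
  [25,-192,0,0,-1],
  [25,-192,0,0,-1],
])

```text
clock: 2.65
position: [0.6057, -0.3039, 0.2314]
tool_rot: [3.141, 0.0, 2.842]
force: [0.5, 0.1, -0.8]
grip_width: 0.0854
```

Run:
```python
from h import *
s=bot.observe(); print(s['clock'],s['position'],s['tool_rot'],s['qpos'],s['qd'].round(3))
cv2.imwrite("pics/w1.png",bot.grab_frame("wrist"))
import pickle; pickle.dump(bot.calibration("wrist"),open("w1.pkl","wb"))
```

```text
2.65 [ 0.60572781 -0.30385268  0.23144309] [3.14114885e+00 4.94798780e-05 2.84150856e+00] [ 0.28274634  0.61400921  0.15438066  1.4525672  -0.10097854  1.08275625
  1.72744776] [ 0.001 -0.     0.005 -0.005  0.     0.     0.004]
```

View pics/w1.png

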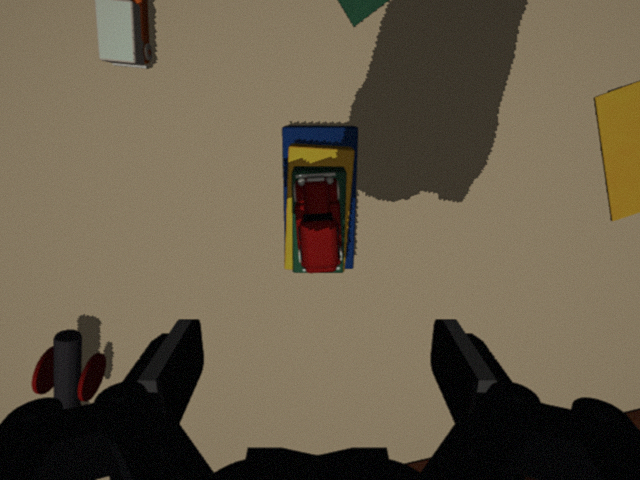

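```bash
python3 - <<'E'
from h import *
import pickle
c=pickle.load(open("w1.pkl","rb")); im=cv2.imread("pics/w1.png")
for col,z in (("blue",.028),("yellow",.056),("green",.084),("red",.1)):
    for b in blobs(im,col,300,(250,100,400,290)): print(col,cv2.boundingRect(b),rect(c,b,z))
for col in("green","yellow"):
  for b in blobs(im,col,300): print(col,cv2.boundingRect(b),rect(c,b,.002))
cv2.imwrite("pics/z1.png",cv2.resize(im[110:290,260:400],None,fx=4,fy=4,interpolation=cv2.INTER_CUBIC)[:600*2:1][:720])
E
python3 -c "
import cv2;i=cv2.imread('pics/z1.png');cv2.imwrite('pics/z1.png',cv2.resize(i,None,fx=.83,fy=.83))"
```

```text
blue (283, 126, 75, 36) [ 553.5 -285.2   64.3   27.9   80. ]
blue (345, 189, 11, 79) [ 637.5 -280.1   73.7    6.5  -20.6]
yellow (285, 146, 69, 123) [ 605.5 -302.6  103.    51.4  -20.5]
red (296, 218, 44, 55) [ 618.9 -307.    43.2   28.5  -10.3]
green (339, 0, 49, 26) [ 468.7 -221.4   39.2   18.2   72.8]
yellow (595, 81, 45, 140) [650.7 -23.1 119.8  38.2   2.3]
yellow (285, 146, 69, 123) [ 618.5 -306.5  120.5   60.1  -20.5]
```

View pics/z1.png

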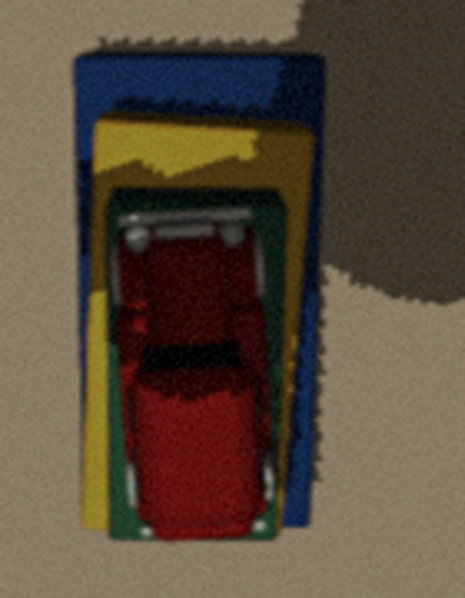

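Run:
```python
from h import *
import pickle
c=pickle.load(open("w1.pkl","rb"))
def q(pts,z,n):
    p=plane(c,np.array(pts)/3.32+[260,110],z)*1000
    f=(p[0]+p[1])/2;r=(p[2]+p[3])/2;d=r-f;w=p[1]-p[0];w2=p[3]-p[2];e=[p[2]-p[0],p[3]-p[1]]
    print(n,'c',((f+r)/2).round(1),'L',np.hypot(*d).round(1),'W',np.hypot(*w).round(1),np.hypot(*w2).round(1),'yaw',np.degrees(np.arctan2(d[1],d[0])).round(1),[np.degrees(np.arctan2(k[1],k[0])).round(1) for k in e],'perp',[(np.degrees(np.arctan2(k[1],k[0]))-90).round(1) for k in(w,w2)])
q([(107,188),(287,188),(110,538),(276,540)],.084,'green')
q([(75,57),(325,57),(85,527),(310,527)],.028,'blue')
q([(95,122),(312,125),(83,530),(283,530)],.056,'yel')
q([(118,216),(252,210),(140,530),(268,525)],.094,'car')
q([(120,290),(262,285),(132,500),(272,495)],.09,'wheels')
q([(133,393),(255,385),(148,520),(257,512)],.113,'roof')
```

```text
green c [ 606.8 -302.2] L 82.4 W 39.1 39.3 yaw -17.8 [np.float64(-17.9), np.float64(-17.7)] perp [np.float64(-17.2), np.float64(-18.0)]
blue c [ 604.8 -300.3] L 127.3 W 62.8 63.4 yaw -17.4 [np.float64(-17.5), np.float64(-17.3)] perp [np.float64(-17.2), np.float64(-17.2)]
yel c [ 605.8 -302.3] L 103.0 W 50.9 51.8 yaw -20.0 [np.float64(-20.2), np.float64(-19.7)] perp [np.float64(-18.0), np.float64(-17.2)]
car c [ 605.3 -301.8] L 71.6 W 28.3 29.2 yaw -13.8 [np.float64(-14.2), np.float64(-13.4)] perp [np.float64(-14.7), np.float64(-14.8)]
wheels c [ 610.7 -303.1] L 49.0 W 30.9 32.1 yaw -14.2 [np.float64(-15.0), np.float64(-13.5)] perp [np.float64(-15.2), np.float64(-15.1)]
roof c [ 616.3 -304.6] L 28.1 W 25.1 23.2 yaw -13.5 [np.float64(-11.5), np.float64(-15.5)] perp [np.float64(-13.3), np.float64(-12.7)]
```

Emit:
servo_tool([
  [0,2,-30,0.05,-1],
  [0,2,-60,0.05,-1],
  [0,2,-90,0.05,-1],
  [0,2,-115,0.05,-1],
  [0,2,-130,0.05,-1],
  [0,2,-138,0.05,-1],
  [0,2,-143,0.05,-1],
  [0,2,-144,0.05,-1],
  [0,2,-144,0.05,-1],
  [0,2,-144,0.05,-1],
])

```text
clock: 3.53
position: [0.6059, -0.3035, 0.0885]
tool_rot: [-3.141, 0.002, 2.89]
force: [0.6, 1.1, -0.1]
grip_width: 0.0853
```

Run:
```python
from h import *
s=bot.observe(); print(s['clock'],s['position'],s['tool_rot'][2])
cv2.imwrite("pics/w2.png",bot.grab_frame("wrist"))
```

```text
3.5333 [ 0.60594699 -0.30345672  0.08845696] 2.88988175191428
```

View pics/w2.png

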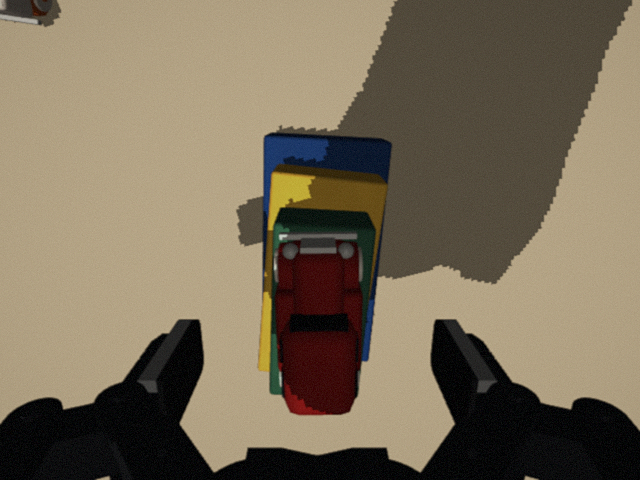

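Emit:
servo_tool([
  [0,1.5,-1,0,-1],
  [0,1.5,-2,0,-0.5],
  [0,1.5,-2,0,0],
  [0,1.5,-2,0,0.3],
  [0,1.5,-2,0,1],
  [0,1.5,-2,0,1],
  [0,1.5,-2,0,1],
  [0,1.5,-2,0,1],
  [0,1.5,-2,0,1],
  [0,1.5,-2,0,1],
], squeeze=40)

```text
clock: 4.42
position: [0.6054, -0.3019, 0.0855]
tool_rot: [-3.142, 0.0, 2.89]
force: [-0.7, 0.3, 4.9]
grip_width: 0.0311
```

Run:
```python
from h import *
s=bot.observe(); print(s['clock'],s['position'],s['tool_rot'],s['force'],s['grip_width'])
cv2.imwrite("pics/w3.png",bot.grab_frame("wrist"))
```

```text
4.4167 [ 0.60543928 -0.30186677  0.08546971] [-3.14152465e+00  2.28964226e-04  2.88968915e+00] [-0.73507377  0.34905175  4.89894092] 0.031136070632106702
```

View pics/w3.png

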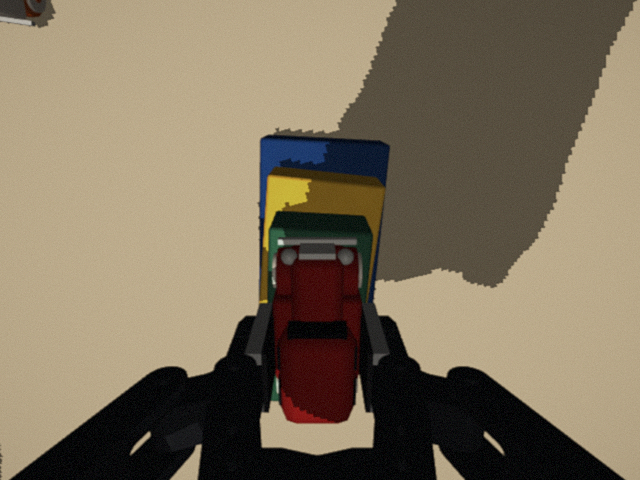

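Emit:
servo_tool([
  [0,0,1,0,1],
  [0,0,3,0,1],
  [0,0,7,0,1],
  [0,0,15,0,1],
  [0,0,30,0,1],
  [0,0,50,0,1],
  [0,0,70,0,1],
  [0,0,90,0,1],
  [0,0,95,0,1],
  [0,0,95,0,1],
])

```text
clock: 5.3
position: [0.6061, -0.3021, 0.1822]
tool_rot: [-3.141, 0.003, 2.89]
force: [-0.1, -0.5, -1.5]
grip_width: 0.0312
```

Run:
```python
from h import *
import pickle
s=bot.observe(); print(s['clock'],s['position'],s['tool_rot'],s['force'],s['grip_width'])
c=bot.calibration("wrist");im=bot.grab_frame("wrist")
cv2.imwrite("pics/w4.png",im);pickle.dump(c,open("w4.pkl","wb"))
cv2.imwrite("pics/s4.png",bot.grab_frame("scene"))
```

```text
5.3 [ 0.60607999 -0.30212597  0.182237  ] [-3.14121964e+00  2.89029993e-03  2.88971095e+00] [-0.07430375 -0.47909387 -1.48445771] 0.031234890888158368
```

View pics/w4.png

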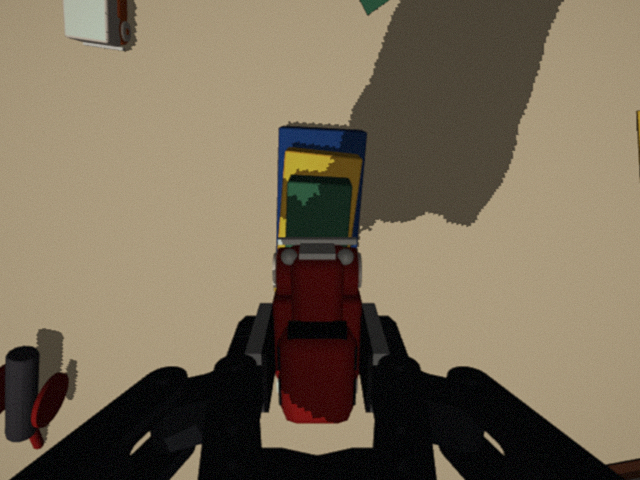

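View pics/s4.png

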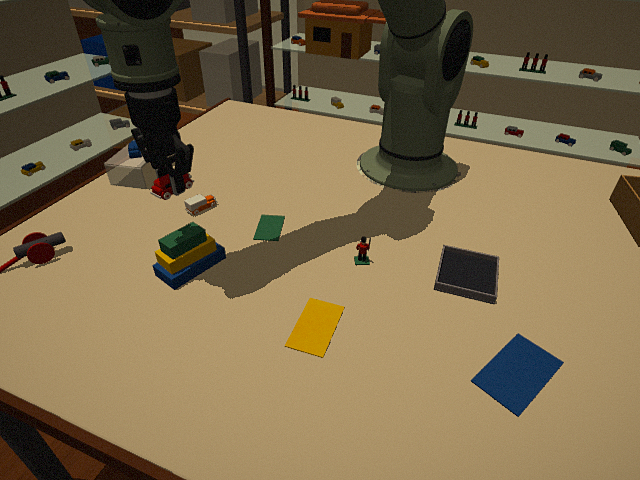

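Emit:
servo_tool([
  [-10,20,0,0.03,1],
  [-22,55,0,0.06,1],
  [-36,92,0,0.1,1],
  [-50,130,0,0.14,1],
  [-64,168,0,0.18,1],
  [-78,206,0,0.22,1],
  [-92,244,0,0.25,1],
  [-106,282,0,0.28,1],
  [-120,320,0,0.3,1],
  [-134,358,0,0.3,1],
])

```text
clock: 6.23
position: [0.4698, 0.0576, 0.1794]
tool_rot: [-3.141, -0.001, -3.092]
force: [1.5, 1.6, -0.6]
grip_width: 0.0311
```

Emit:
servo_tool([
  [-13,35,0,0,1],
  [-26,70,0,0,1],
  [-38,100,0,0,1],
  [-48,125,-5,0,1],
  [-56,146,-20,0,1],
  [-62,157,-40,0,1],
  [-63,160,-60,0,1],
  [-63,161,-80,0,1],
  [-63,161,-82,0,1],
  [-63,161,-82,0,1],
])

```text
clock: 7.07
position: [0.4074, 0.2166, 0.0972]
tool_rot: [-3.14, -0.003, -3.093]
force: [-0.7, 0.7, -0.3]
grip_width: 0.0313
```

Run:
```python
from h import *
import pickle
s=bot.observe(); print(s['clock'],s['position'],s['tool_rot'],s['force'],s['grip_width'],s['qpos'])
c=bot.calibration("wrist");im=bot.grab_frame("wrist")
cv2.imwrite("pics/w5.png",im);pickle.dump(c,open("w5.pkl","wb"))
```

```text
7.0667 [0.40742288 0.2165815  0.09715638] [-3.13981807e+00 -2.93040495e-03 -3.09322309e+00] [-0.71416192  0.6909137  -0.33672412] 0.03126983276166181 [-0.58608269  0.48523333 -0.03982335  2.1277683   0.03638394  0.5326328
  0.96644457]
```

View pics/w5.png

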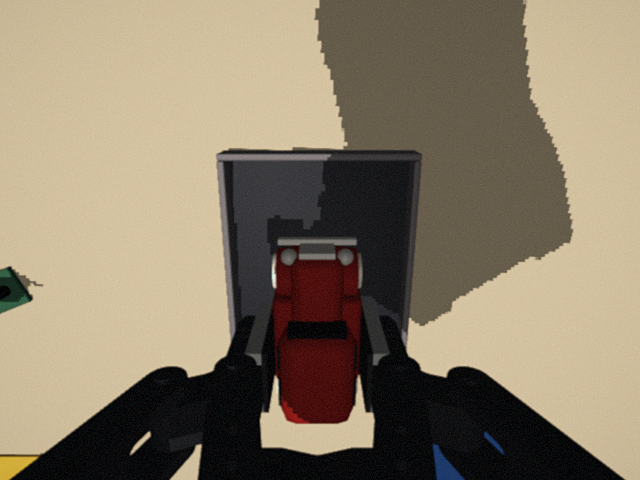

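Emit:
servo_tool([
  [0,0,-15,0,1],
  [0,0,-32,0,1],
  [0,0,-50,0,1],
  [0,0,-65,0,1],
  [0,0,-74,0,1],
  [0,0,-79,0,1],
  [0,0,-82,0,1],
  [0,0,-84,0,1],
  [0,0,-85,0,1],
  [0,0,-85,0,1],
])

```text
clock: 7.95
position: [0.4086, 0.2173, 0.0137]
tool_rot: [3.141, 0.001, -3.093]
force: [-0.9, 0.0, -1.6]
grip_width: 0.0313
```

Emit:
servo_tool([
  [0,0,-0.5,0,1],
  [0,0,-1,0,1],
  [0,0,-1,0,1],
  [0,0,-1,0,1],
  [0,0,-1,0,1],
  [0,0,-1,0,1],
  [0,0,-1,0,1],
  [0,0,-1,0,1],
  [0,0,-1,0,1],
  [0,0,-1,0,1],
])

```text
clock: 8.78
position: [0.4084, 0.2172, 0.0123]
tool_rot: [-3.142, 0.0, -3.093]
force: [-0.2, 0.5, -0.6]
grip_width: 0.0312
```

Emit:
servo_tool([
  [0,0,-0.5,0,1],
  [0,0,-1,0,1],
  [0,0,-1.5,0,1],
  [0,0,-2,0,1],
  [0,0,-2,0,1],
  [0,0,-2,0,1],
  [0,0,-2,0,1],
  [0,0,-2,0,1],
  [0,0,-2,0,1],
  [0,0,-2,0,1],
])

```text
clock: 9.62
position: [0.4084, 0.2172, 0.0103]
tool_rot: [-3.142, 0.0, -3.093]
force: [0.2, -0.2, -1.2]
grip_width: 0.031
```

Emit:
servo_tool([
  [0,0,-0.3,0,1],
  [0,0,-0.6,0,1],
  [0,0,-0.9,0,1],
  [0,0,-1.2,0,1],
  [0,0,-1.2,0,1],
  [0,0,-1.2,0,1],
  [0,0,-1.2,0,1],
  [0,0,-1.2,0,1],
  [0,0,-1.2,0,1],
  [0,0,-1.2,0,1],
])

```text
clock: 10.45
position: [0.4084, 0.2172, 0.0093]
tool_rot: [3.142, 0.0, -3.093]
force: [-1.9, -0.5, 8.5]
grip_width: 0.0313
```

Emit:
servo_tool([
  [0,0,0.3,0,0.3],
  [0,0,0.3,0,0.2],
  [0,0,0.3,0,0.1],
  [0,0,0.3,0,0],
  [0,0,0.3,0,0],
  [0,0,0.3,0,0],
  [0,0,0.3,0,0],
  [0,0,8,0,0],
  [0,0,25,0,0],
  [0,0,50,0,0],
])

```text
clock: 11.28
position: [0.4075, 0.2167, 0.0589]
tool_rot: [-3.14, -0.002, -3.093]
force: [0.1, -0.8, 0.6]
grip_width: 0.0429
```

Emit:
servo_tool([
  [0,0,30,0,-0.2],
  [0,0,60,0,-0.6],
  [0,0,90,0,-1],
  [0,0,110,0,-1],
  [0,0,120,0,-1],
  [0,0,120,0,-1],
  [0,0,120,0,-1],
  [0,0,120,0,-1],
  [0,0,120,0,-1],
  [0,0,120,0,-1],
])

```text
clock: 12.12
position: [0.4081, 0.217, 0.1784]
tool_rot: [-3.141, -0.001, -3.093]
force: [-0.0, -0.2, 0.7]
grip_width: 0.0853
```

Run:
```python
from h import *
import pickle
s=bot.observe(); print(s['clock'],s['position'],s['tool_rot'],s['force'],s['grip_width'],s['qpos'])
c=bot.calibration("wrist");im=bot.grab_frame("wrist")
cv2.imwrite("pics/w6.png",im);pickle.dump(c,open("w6.pkl","wb"))
for b in blobs(im,"blue",300): print(rect(c,b,.002))
for b in blobs(im,"yellow",300): print(rect(c,b,.002))
```

```text
12.1167 [0.40806096 0.21699517 0.17839709] [-3.14084142e+00 -1.19350458e-03 -3.09339666e+00] [-0.03257482 -0.15809263  0.72555602] 0.08528988666411809 [-0.58130939  0.3423436  -0.04433074  2.06599032  0.02215645  0.73510183
  0.97946504]
[607.7 326.7 137.7  80.9 -25.8]
[603.5  -9.2  67.8  28.1 -87.2]
```

View pics/w6.png

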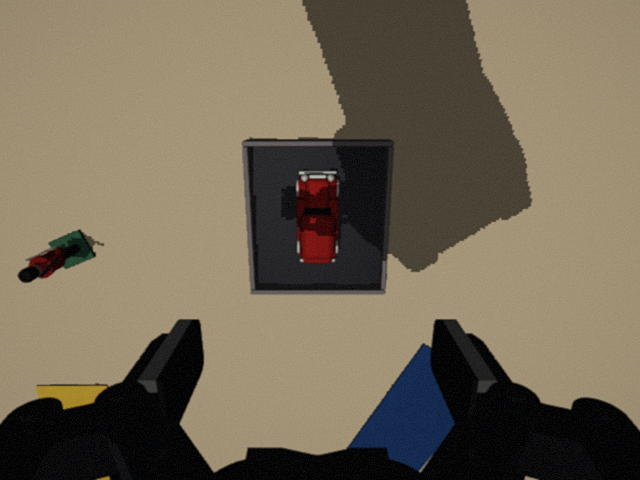

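Emit:
servo_tool([
  [10,-20,0,-0.04,-1],
  [22,-55,0,-0.08,-1],
  [36,-92,0,-0.12,-1],
  [50,-130,0,-0.16,-1],
  [64,-168,0,-0.2,-1],
  [78,-206,0,-0.24,-1],
  [92,-244,0,-0.28,-1],
  [106,-282,0,-0.32,-1],
  [120,-320,0,-0.36,-1],
  [134,-358,0,-0.36,-1],
])

```text
clock: 13.0
position: [0.5425, -0.1428, 0.1787]
tool_rot: [-3.141, -0.001, 2.827]
force: [1.6, 0.4, 0.2]
grip_width: 0.0853
```

Emit:
servo_tool([
  [14,-36,0,0,-1],
  [28,-72,0,0,-1],
  [42,-108,0,0,-1],
  [54,-138,0,0,-1],
  [62,-156,0,0,-1],
  [65,-161,0,0,-1],
  [65,-161,0,0,-1],
  [65,-161,0,0,-1],
  [65,-161,0,0,-1],
  [65,-161,0,0,-1],
])

```text
clock: 13.83
position: [0.6074, -0.3004, 0.1792]
tool_rot: [3.141, -0.0, 2.831]
force: [-0.5, 0.4, -0.9]
grip_width: 0.0855
```

Run:
```python
from h import *
import pickle
s=bot.observe(); print(s['clock'],s['position'],s['tool_rot'],s['force'],s['grip_width'],s['qpos'])
c=bot.calibration("wrist");im=bot.grab_frame("wrist")
cv2.imwrite("pics/w7.png",im);pickle.dump(c,open("w7.pkl","wb"))
for col,z in (("blue",.028),("yellow",.056),("green",.084)):
    for b in blobs(im,col,300): print(col,cv2.boundingRect(b),rect(c,b,z),rect(c,b,.002))
```

```text
13.8333 [ 0.60742728 -0.30037552  0.17922237] [ 3.14114145e+00 -1.42281086e-04  2.83120762e+00] [-0.48471337  0.36315704 -0.93186768] 0.08552465700342544 [ 0.2834619   0.66457845  0.14318181  1.50216959 -0.10650184  0.98263879
  1.716137  ]
blue (271, 128, 87, 65) [ 564.2 -288.    62.4   45.1   73.9] [ 567.1 -289.1   68.    49.1   73.9]
blue (346, 156, 12, 136) [ 622.  -274.4  107.5    6.4  -20.2] [ 630.1 -274.3  117.     6.9  -20.2]
yellow (275, 152, 80, 144) [ 605.6 -302.6  103.3   51.1  -20.5] [ 620.7 -308.2  124.2   61.5  -20.5]
green (280, 181, 65, 121) [ 607.2 -302.5   79.6   38.6  -17.6] [ 633.4 -311.8  107.1   51.9  -17.6]
```

View pics/w7.png

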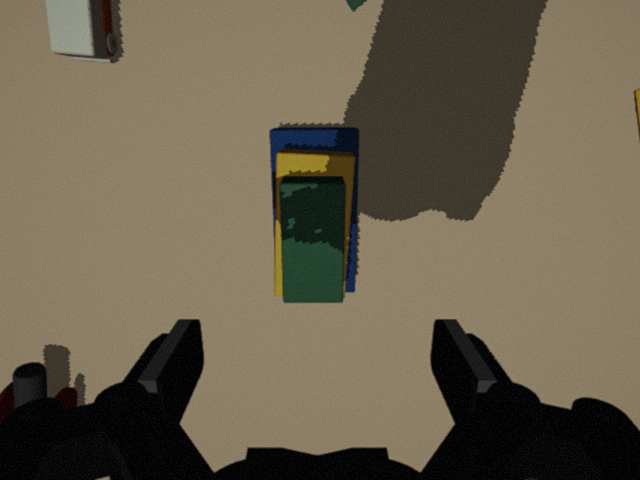

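Emit:
servo_tool([
  [0,-2,-25,0.003,-1],
  [0,-2,-50,0.003,-1],
  [0,-2,-75,0.003,-1],
  [0,-2,-95,0.003,-1],
  [0,-2,-108,0.003,-1],
  [0,-2,-115,0.003,-1],
  [0,-2,-119,0.003,-0.6],
  [0,-2,-119,0.003,-0.3],
  [0,-2,-119,0.003,-0.1],
  [0,-2,-119,0.003,0],
])

```text
clock: 14.72
position: [0.6079, -0.3041, 0.0612]
tool_rot: [-3.141, 0.002, 2.833]
force: [0.6, -0.2, 0.3]
grip_width: 0.043
```

Emit:
servo_tool([
  [0,0,0,0,0.1],
  [0,0,0,0,1],
  [0,0,0,0,1],
  [0,0,0,0,1],
  [0,0,0,0,1],
  [0,0,0,0,1],
  [0,0,0,0,1],
  [0,0,0,0,1],
  [0,0,0,0,1],
  [0,0,0,0,1],
])

```text
clock: 15.55
position: [0.6079, -0.3041, 0.0614]
tool_rot: [-3.141, 0.002, 2.833]
force: [-1.2, 0.9, 5.7]
grip_width: 0.0388
```

Emit:
servo_tool([
  [0,0,1,0,1],
  [0,0,4,0,1],
  [0,0,12,0,1],
  [0,0,30,0,1],
  [0,0,55,0,1],
  [-20,9,65,0.06,1],
  [-50,23,65,0.16,1],
  [-85,39,65,0.26,1],
  [-120,55,65,0.36,1],
  [-155,70,65,0.46,1],
])

```text
clock: 16.38
position: [0.4508, -0.233, 0.1259]
tool_rot: [-3.141, 0.001, -2.985]
force: [1.4, -0.3, -0.7]
grip_width: 0.0395
```

Emit:
servo_tool([
  [-20,9,-5,0.08,1],
  [-29,14,-15,0.14,1],
  [-32,15,-25,0.15,1],
  [-32,15,-30,0.15,1],
  [-32,15,-30,0.15,1],
  [-32,15,-30,0.15,1],
  [-32,15,-30,0.15,1],
  [-32,15,-30,0.15,1],
  [-32,15,-30,0.15,1],
  [-32,15,-30,0.15,1],
])

```text
clock: 17.22
position: [0.4206, -0.2189, 0.0953]
tool_rot: [-3.141, 0.0, -2.84]
force: [-0.1, 0.1, -0.2]
grip_width: 0.0391
```

Run:
```python
from h import *
import pickle
s=bot.observe(); print(s['clock'],s['position'],s['tool_rot'],s['force'],s['grip_width'],s['qpos'])
c=bot.calibration("wrist");im=bot.grab_frame("wrist")
cv2.imwrite("pics/w8.png",im);pickle.dump(c,open("w8.pkl","wb"))
```

```text
17.2167 [ 0.42062067 -0.2188533   0.0952886 ] [-3.14131611e+00  2.73272688e-04 -2.84048418e+00] [-0.05480297  0.11968884 -0.15739805] 0.03914846587367335 [ 0.3846034   0.50175231 -0.03880077  2.10058506  0.03643304  0.53948018
  2.19123087]
```

View pics/w8.png

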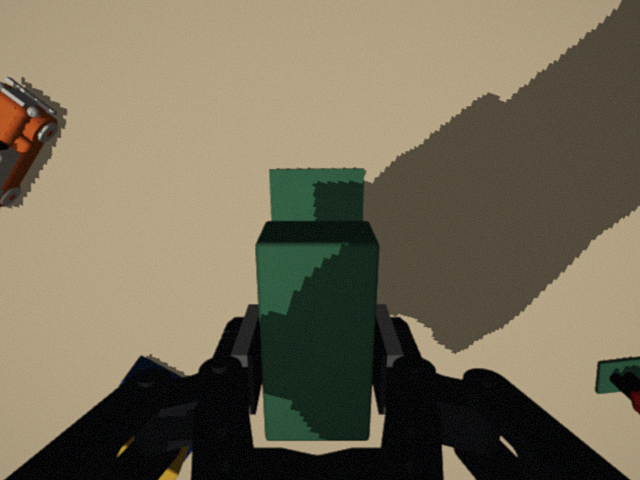

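```bash
cat >> h.py <<'E'
def quad(c,pts,z,n,s=1,o=(0,0)):
    p=plane(c,np.array(pts)/s+o,z)*1000
    f=(p[0]+p[1])/2;r=(p[2]+p[3])/2;d=r-f;w=p[1]-p[0];w2=p[3]-p[2]
    A=lambda k,a=0:round(float((np.degrees(np.arctan2(k[1],k[0]))+a+90)%180-90),1)
    print(n,'c',((f+r)/2).round(1),'L',np.hypot(*d).round(1),'W',np.hypot(*w).round(1),np.hypot(*w2).round(1),'yaw',A(d),'sides',A(p[2]-p[0]),A(p[3]-p[1]),'ends',A(w,90),A(w2,90))
E
python3 - <<'E'
from h import *
import pickle
c=pickle.load(open("w8.pkl","rb")); im=cv2.imread("pics/w8.png")
v=im[140:460,220:400].copy()
cv2.imwrite("pics/z8.png",cv2.resize(v,None,fx=1.85,fy=1.85,interpolation=cv2.INTER_CUBIC))
quad(c,[(258,245),(378,245),(265,440),(369,440)],.1179,'block')
p=plane(c,[(270,170),(364,169.5)],.002)*1000; m=p.mean(0);w=p[1]-p[0];u=np.array([-w[1],w[0]])/np.hypot(*w)
print(p,np.hypot(*w),np.degrees(np.arctan2(u[1],u[0])), m+48*u,m-48*u)
E
```

```text
block c [ 420.7 -218.9] L 78.4 W 38.1 39.5 yaw 17.0 sides 16.5 17.5 ends 17.2 17.3
[[ 384.87954946 -259.17644539]
 [ 368.24777386 -206.51863792]] 55.22192179671145 -162.47146908736508 [ 330.79244117 -247.30421399] [ 422.33488215 -218.39086933]
```

View pics/z8.png

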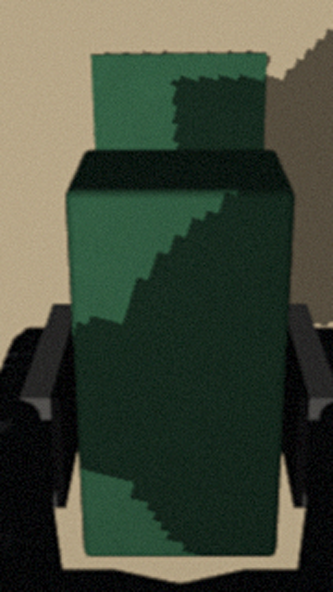

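Emit:
servo_tool([
  [1,0.5,-15,0.005,1],
  [1,0.5,-35,0.005,1],
  [1,0.5,-52,0.005,1],
  [1,0.5,-66,0.005,1],
  [1,0.5,-76,0.005,1],
  [1,0.5,-81,0.005,1],
  [1,0.5,-84,0.005,1],
  [1,0.5,-85,0.005,1],
  [1,0.5,-86,0.005,1],
  [1,0.5,-86,0.005,1],
])

```text
clock: 18.1
position: [0.4217, -0.2184, 0.0095]
tool_rot: [-3.141, 0.001, -2.835]
force: [-0.3, 0.2, -0.1]
grip_width: 0.0392
```

Emit:
servo_tool([
  [0,0,-0.2,0,1],
  [0,0,-0.5,0,1],
  [0,0,-0.8,0,1],
  [0,0,-1.1,0,1],
  [0,0,-1.4,0,1],
  [0,0,-1.4,0,1],
  [0,0,-1.4,0,1],
  [0,0,-1.4,0,1],
  [0,0,-1.4,0,1],
  [0,0,-1.4,0,1],
])

```text
clock: 18.93
position: [0.4214, -0.2183, 0.0077]
tool_rot: [-3.142, 0.0, -2.835]
force: [0.0, 0.5, -0.6]
grip_width: 0.0391
```

Emit:
servo_tool([
  [0,0,-0.3,0,1],
  [0,0,-0.6,0,1],
  [0,0,-0.9,0,1],
  [0,0,-0.9,0,1],
  [0,0,-0.9,0,1],
  [0,0,-0.9,0,1],
  [0,0,-0.9,0,1],
  [0,0,-0.9,0,1],
  [0,0,-0.9,0,1],
  [0,0,-0.9,0,1],
])

```text
clock: 19.77
position: [0.4214, -0.2183, 0.0073]
tool_rot: [-3.141, 0.0, -2.835]
force: [-3.6, 1.2, 17.0]
grip_width: 0.0392
```

Emit:
servo_tool([
  [0,0,0.4,0,1],
  [0,0,0.4,0,0],
  [0,0,0.4,0,-0.2],
  [0,0,0.4,0,-0.4],
  [0,0,0.4,0,-0.6],
  [0,0,0.4,0,-0.8],
  [0,0,5,0,-1],
  [0,0,25,0,-1],
  [0,0,60,0,-1],
  [0,0,100,0,-1],
])

```text
clock: 20.6
position: [0.4203, -0.2178, 0.1071]
tool_rot: [3.14, -0.002, -2.835]
force: [1.2, -0.8, 0.4]
grip_width: 0.0853
```

Emit:
servo_tool([
  [0,0,30,0,-1],
  [0,0,50,0,-1],
  [0,0,60,0,-1],
  [0,0,60,0,-1],
  [0,0,60,0,-1],
  [0,0,60,0,-1],
  [0,0,60,0,-1],
  [0,0,60,0,-1],
  [0,0,60,0,-1],
  [0,0,60,0,-1],
])

```text
clock: 21.43
position: [0.4212, -0.2182, 0.1663]
tool_rot: [3.141, -0.001, -2.835]
force: [-0.3, -0.1, 0.8]
grip_width: 0.086
```

Run:
```python
from h import *
import pickle
s=bot.observe(); print(s['clock'],s['position'],s['tool_rot'],s['force'],s['grip_width'],s['qpos'])
c=bot.calibration("wrist");im=bot.grab_frame("wrist")
cv2.imwrite("pics/w9.png",im);pickle.dump(c,open("w9.pkl","wb"))
cv2.imwrite("pics/z9.png",cv2.resize(im[130:310,250:390],None,fx=3.3,fy=3.3,interpolation=cv2.INTER_CUBIC))
```

```text
21.4333 [ 0.42120878 -0.2182431   0.16634927] [ 3.14109200e+00 -6.55190335e-04 -2.83543003e+00] [-0.27376999 -0.14357001  0.8056292 ] 0.0860348106752099 [ 0.38861698  0.37868708 -0.0448533   2.04834322  0.02526173  0.71589059
  2.20482085]
```

View pics/w9.png

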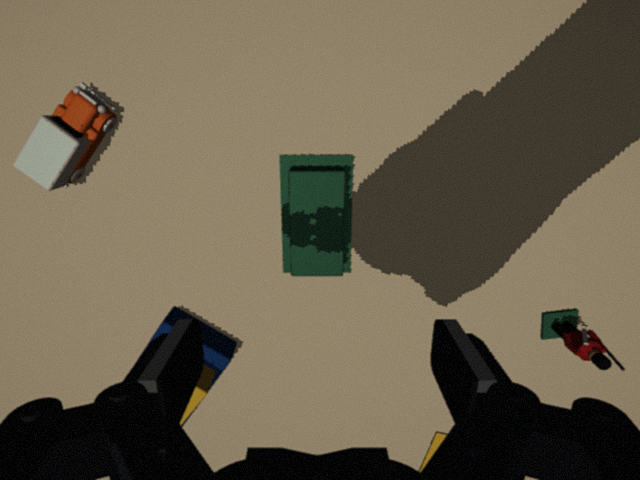

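View pics/z9.png

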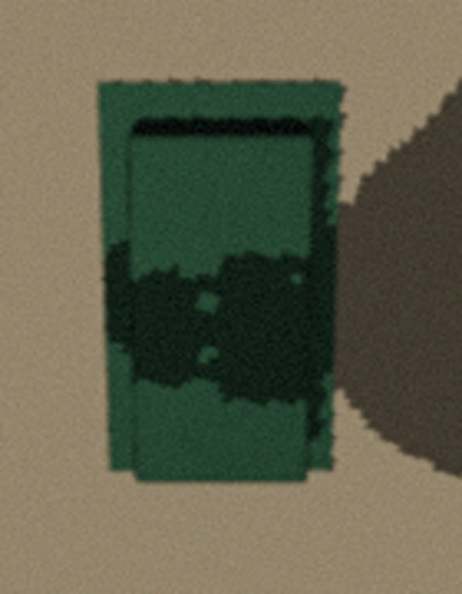

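Run:
```python
from h import *
import pickle
c=pickle.load(open("w9.pkl","rb"))
quad(c,[(131,137),(312,137),(137,481),(306,481)],.03,'block',3.3,(250,130))
quad(c,[(98,83),(342,83),(110,469),(332,470)],.002,'card',3.3,(250,130))
print(plane(c,[(315,220)],.03))
```

```text
block c [ 421.7 -218.2] L 78.6 W 38.2 38.8 yaw 17.5 sides 17.3 17.8 ends 17.5 17.5
card c [ 422.1 -218.3] L 95.7 W 55.9 56.0 yaw 17.7 sides 17.6 17.7 ends 17.5 17.2
[[ 0.41791462 -0.22101868]]
```

Emit:
servo_tool([
  [15,-7,5,-0.08,-1],
  [40,-18,10,-0.18,-1],
  [70,-32,10,-0.28,-1],
  [105,-48,10,-0.38,-1],
  [140,-64,10,-0.48,-1],
  [170,-77,10,-0.58,-1],
  [184,-84,10,-0.66,-1],
  [184,-84,10,-0.66,-1],
  [184,-84,10,-0.66,-1],
  [184,-84,10,-0.66,-1],
])

```text
clock: 22.32
position: [0.6046, -0.302, 0.1764]
tool_rot: [-3.142, -0.001, 2.789]
force: [-0.2, -0.5, 0.2]
grip_width: 0.0856
```

Run:
```python
from h import *
import pickle
s=bot.observe(); print(s['clock'],s['position'],s['tool_rot'],s['force'],s['grip_width'],s['qpos'])
c=bot.calibration("wrist");im=bot.grab_frame("wrist")
cv2.imwrite("pics/w10.png",im);pickle.dump(c,open("w10.pkl","wb"))
for col,z in (("blue",.028),("yellow",.056)):
    for b in blobs(im,col,300): print(col,cv2.boundingRect(b),rect(c,b,z),rect(c,b,.002))
cv2.imwrite("pics/z10.png",cv2.resize(im[120:300,250:390],None,fx=3.3,fy=3.3,interpolation=cv2.INTER_CUBIC))
```

```text
22.3167 [ 0.60460926 -0.30201807  0.17644288] [-3.14155505e+00 -1.01013591e-03  2.78928638e+00] [-0.17224795 -0.54524165  0.18470542] 0.08562986565445921 [ 0.29187776  0.66454599  0.13489417  1.50883449 -0.1002017   0.97598445
  1.67316247]
blue (270, 132, 89, 56) [ 560.2 -286.4   63.    37.1   74.8] [ 562.9 -287.5   68.6   40.4   74.8]
blue (352, 177, 9, 117) [ 627.8 -277.7   93.2    6.4  -18.6] [ 636.5 -278.1  101.5    7.   -18.6]
yellow (277, 158, 79, 144) [ 605.8 -302.7  102.9   51.3  -20.3] [ 621.5 -308.6  124.    61.8  -20.3]
```

View pics/z10.png

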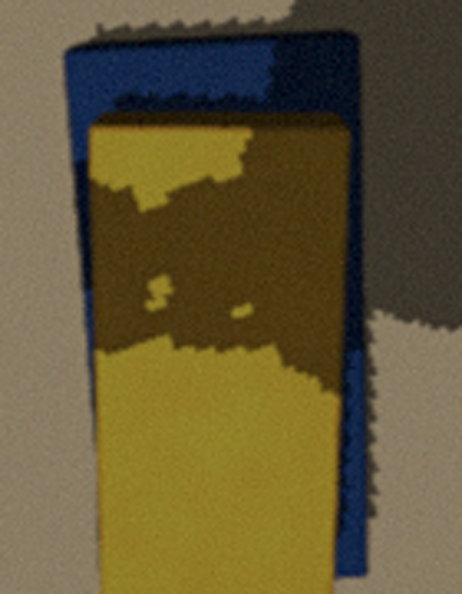

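Emit:
servo_tool([
  [1,-0.7,-30,0,-1],
  [1,-0.7,-60,0,-1],
  [1,-0.7,-90,0,-1],
  [1,-0.7,-115,0,-1],
  [1,-0.7,-132,0,-1],
  [1,-0.7,-140,0,-1],
  [1,-0.7,-144,0,-0.8],
  [1,-0.7,-146,0,-0.6],
  [1,-0.7,-146,0,-0.4],
  [1,-0.7,-146,0,-0.35],
])

```text
clock: 23.2
position: [0.6069, -0.3033, 0.0321]
tool_rot: [-3.142, 0.002, 2.788]
force: [0.8, -0.1, -0.2]
grip_width: 0.0579
```

Emit:
servo_tool([
  [0,0,0,0,-0.3],
  [0,0,0,0,0],
  [0,0,0,0,1],
  [0,0,0,0,1],
  [0,0,0,0,1],
  [0,0,0,0,1],
  [0,0,0,0,1],
  [0,0,0,0,1],
  [0,0,0,0,1],
  [0,0,0,0,1],
])

```text
clock: 24.03
position: [0.6069, -0.3032, 0.032]
tool_rot: [3.142, 0.001, 2.788]
force: [-2.1, 1.5, 7.1]
grip_width: 0.0517
```

Emit:
servo_tool([
  [0,0,1,0,1],
  [0,0,4,0,1],
  [0,0,12,0,1],
  [0,0,30,0,1],
  [0,0,55,0,1],
  [2,15,68,0.03,1],
  [7,50,68,0.1,1],
  [12,88,68,0.17,1],
  [17,126,68,0.24,1],
  [22,164,68,0.3,1],
])

```text
clock: 24.87
position: [0.6285, -0.137, 0.0997]
tool_rot: [3.142, 0.001, 3.092]
force: [1.0, -0.8, -2.0]
grip_width: 0.0512
```

Emit:
servo_tool([
  [5,37,0,0.05,1],
  [11,75,0,0.1,1],
  [16,108,0,0.107,1],
  [18,126,0,0.107,1],
  [19,132,0,0.107,1],
  [19,132,-5,0.107,1],
  [19,132,-5,0.107,1],
  [19,132,-5,0.107,1],
  [19,132,-5,0.107,1],
  [19,132,-5,0.107,1],
])

```text
clock: 25.7
position: [0.6473, -0.0083, 0.0939]
tool_rot: [-3.141, 0.0, -3.09]
force: [0.3, -0.3, -2.1]
grip_width: 0.0517
```

Run:
```python
from h import *
import pickle
s=bot.observe(); print(s['clock'],s['position'],s['tool_rot'],s['force'],s['grip_width'],s['qpos'])
c=bot.calibration("wrist");im=bot.grab_frame("wrist")
cv2.imwrite("pics/w11.png",im);pickle.dump(c,open("w11.pkl","wb"))
```

```text
25.7 [ 0.64734605 -0.00831646  0.09388897] [-3.14122387e+00  3.61920704e-05 -3.09003208e+00] [ 0.34403107 -0.25918617 -2.07013629] 0.051653851235512124 [-0.09727139  0.71697701  0.02834006  1.64314796 -0.02590621  0.78180721
  1.56483625]
```

View pics/w11.png

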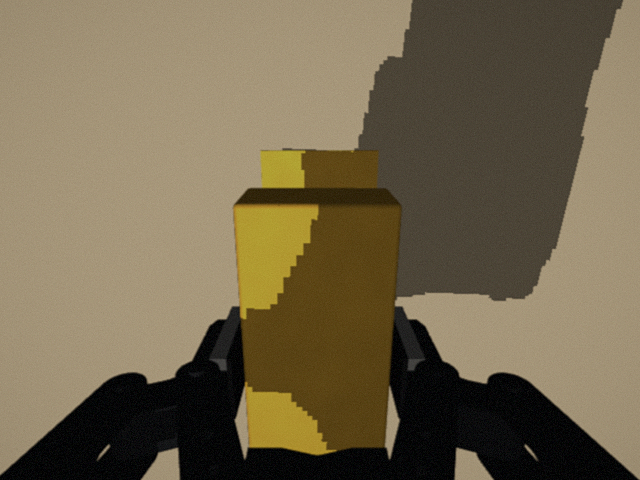

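```bash
cat >> h.py <<'E'
def front(c,a,b,z,L):
    p=plane(c,[a,b],z)*1000; m=p.mean(0);w=p[1]-p[0]; v=plane(c,[((a[0]+b[0])/2,a[1]+20)],z)[0]*1000-m
    u=np.array([-w[1],w[0]])/np.hypot(*w); u*=np.sign(u@v)
    print('card front w',np.hypot(*w).round(1),'yaw',np.degrees(np.arctan2(u[1],u[0])).round(1),'c',(m+u*L/2).round(1))
E
python3 - <<'E'
from h import *
import pickle
c=pickle.load(open("w11.pkl","rb"))
quad(c,[(233,206),(401,206),(248,447),(386,447)],.1179,'block')
front(c,(261,151),(379,152),.002,120)
E
```

```text
block c [641.9  -8.5] L 93.3 W 51.1 52.2 yaw 2.9 sides 2.6 3.3 ends 2.9 3.0
card front w 67.9 yaw 2.5 c [650.5  -6.9]
```

Emit:
servo_tool([
  [2.8,1.2,-15,0,1],
  [2.8,1.2,-35,0,1],
  [2.8,1.2,-52,0,1],
  [2.8,1.2,-66,0,1],
  [2.8,1.2,-76,0,1],
  [2.8,1.2,-81,0,1],
  [2.8,1.2,-84,0,1],
  [2.8,1.2,-85,0,1],
  [2.8,1.2,-86,0,1],
  [2.8,1.2,-86,0,1],
])

```text
clock: 26.58
position: [0.6505, -0.0058, 0.0083]
tool_rot: [-3.142, 0.001, -3.089]
force: [0.7, -0.1, -0.8]
grip_width: 0.0512
```

Emit:
servo_tool([
  [0,0,-0.2,0,1],
  [0,0,-0.5,0,1],
  [0,0,-0.8,0,1],
  [0,0,-1.1,0,1],
  [0,0,-1.4,0,1],
  [0,0,-1.4,0,1],
  [0,0,-1.4,0,1],
  [0,0,-1.4,0,1],
  [0,0,-1.4,0,1],
  [0,0,-1.4,0,1],
])

```text
clock: 27.42
position: [0.6502, -0.0058, 0.0064]
tool_rot: [-3.142, 0.0, -3.088]
force: [-0.5, -0.2, -1.3]
grip_width: 0.051
```

Emit:
servo_tool([
  [0,-0.6,0.5,0,1],
  [0,-1.2,0.5,0,1],
  [0,-1.2,0.2,0,1],
  [0,-1.2,-0.2,0,1],
  [0,-1.2,-0.5,0,1],
  [0,-1.2,-0.8,0,1],
  [0,-1.2,-1,0,1],
  [0,-1.2,-1,0,1],
  [0,-1.2,-1,0,1],
  [0,-1.2,-1,0,1],
])

```text
clock: 28.25
position: [0.6502, -0.007, 0.006]
tool_rot: [-3.142, -0.0, -3.089]
force: [-3.9, -0.2, 10.0]
grip_width: 0.051
```

Emit:
servo_tool([
  [0,0,0.4,0,1],
  [0,0,0.4,0,-0.2],
  [0,0,0.4,0,-0.4],
  [0,0,0.4,0,-0.6],
  [0,0,0.4,0,-0.8],
  [0,0,0.4,0,-0.9],
  [0,0,5,0,-1],
  [0,0,25,0,-1],
  [0,0,60,0,-1],
  [0,0,100,0,-1],
])

```text
clock: 29.08
position: [0.6489, -0.007, 0.1053]
tool_rot: [-3.142, -0.003, -3.088]
force: [0.7, 0.5, 1.2]
grip_width: 0.0853
```

Emit:
servo_tool([
  [0,0,30,0,-1],
  [0,0,60,0,-1],
  [0,0,80,0,-1],
  [0,0,80,0,-1],
  [0,0,80,0,-1],
  [0,0,80,0,-1],
  [0,0,80,0,-1],
  [0,0,80,0,-1],
  [0,0,80,0,-1],
  [0,0,80,0,-1],
])

```text
clock: 29.92
position: [0.65, -0.007, 0.1848]
tool_rot: [-3.142, -0.001, -3.088]
force: [0.6, -0.0, 0.6]
grip_width: 0.0856
```

Run:
```python
from h import *
import pickle
s=bot.observe(); print(s['clock'],s['position'],s['tool_rot'],s['force'],s['grip_width'],s['qpos'])
c=bot.calibration("wrist");im=bot.grab_frame("wrist")
cv2.imwrite("pics/w12.png",im);pickle.dump(c,open("w12.pkl","wb"))
for col,z in (("blue",.028),("yellow",.002)):
    for b in blobs(im,col,300): print(col,cv2.boundingRect(b),rect(c,b,z),rect(c,b,.002))
cv2.imwrite("pics/z12.png",cv2.resize(im[130:310,250:390],None,fx=3.3,fy=3.3,interpolation=cv2.INTER_CUBIC))
```

```text
29.9167 [ 0.64999365 -0.00700284  0.18482896] [-3.14154880e+00 -8.58216044e-04 -3.08843089e+00] [ 0.57487169 -0.0372571   0.58306024] 0.08561810000114381 [-0.10451249  0.61048792  0.03720779  1.57494672 -0.02604878  0.95750203
  1.56495046]
yellow (275, 136, 85, 144) [651.5  -6.7 122.8  67.5   3.1] [651.5  -6.7 122.8  67.5   3.1]
```

View pics/z12.png

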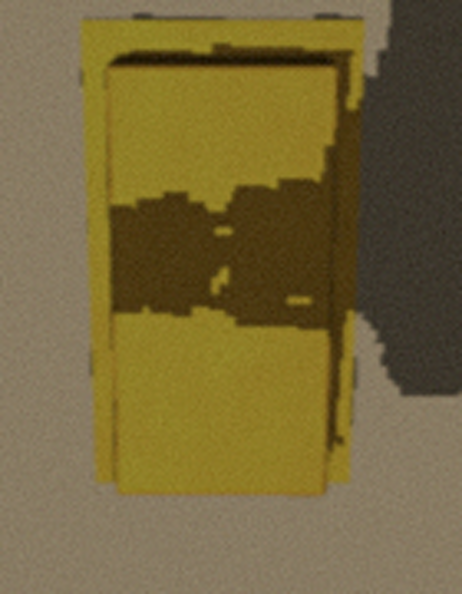

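Run:
```python
from h import *
import pickle
c=pickle.load(open("w12.pkl","rb"))
quad(c,[(106,66),(336,66),(117,493),(325,493)],.03,'block',3.3,(250,130))
quad(c,[(82,19),(364,19),(96,482),(349,482)],.002,'card',3.3,(250,130))
```

```text
block c [649.6  -7. ] L 102.7 W 50.8 51.1 yaw 3.0 sides 2.9 3.1 ends 3.0 3.0
card c [649.9  -6.5] L 120.1 W 67.5 67.8 yaw 3.0 sides 2.9 3.1 ends 3.0 3.0
```

Emit:
servo_tool([
  [-3,-15,0,-0.04,-1],
  [-8,-50,0,-0.08,-1],
  [-14,-90,0,-0.13,-1],
  [-20,-130,0,-0.18,-1],
  [-26,-170,0,-0.23,-1],
  [-32,-210,0,-0.28,-1],
  [-38,-250,0,-0.33,-1],
  [-43,-280,0,-0.357,-1],
  [-45,-293,0,-0.357,-1],
  [-45,-293,0,-0.357,-1],
])

```text
clock: 30.8
position: [0.6034, -0.3046, 0.1852]
tool_rot: [-3.14, -0.0, 2.832]
force: [0.5, 0.9, -0.6]
grip_width: 0.0854
```

Emit:
servo_tool([
  [0,0,-5,0,-1],
  [0,0,-10,0,-1],
  [0,0,-10,0,-1],
  [0,0,-10,0,-1],
  [0,0,-10,0,-1],
  [0,0,-10,0,-1],
  [0,0,-10,0,-1],
  [0,0,-10,0,-1],
  [0,0,-10,0,-1],
  [0,0,-10,0,-1],
])

```text
clock: 31.63
position: [0.6052, -0.3, 0.1755]
tool_rot: [-3.142, 0.0, 2.838]
force: [0.7, -0.2, -0.7]
grip_width: 0.0855
```

Run:
```python
from h import *
import pickle
s=bot.observe(); print(s['clock'],s['position'],s['tool_rot'],s['force'],s['grip_width'],s['qpos'])
c=bot.calibration("wrist");im=bot.grab_frame("wrist")
cv2.imwrite("pics/w13.png",im);pickle.dump(c,open("w13.pkl","wb"))
for col,z in (("blue",.028),):
    for b in blobs(im,col,300): print(col,cv2.boundingRect(b),rect(c,b,z),rect(c,b,.002))
```

```text
31.6333 [ 0.60521073 -0.29999198  0.17547077] [-3.14157656e+00  1.09589928e-04  2.83773857e+00] [ 0.65029784 -0.22857833 -0.74814947] 0.08550191054442328 [ 0.2851661   0.66482259  0.14056342  1.5120689  -0.10482362  0.97196207
  1.72223826]
blue (271, 132, 89, 164) [ 603.4 -300.   126.2   62.7  -17.4] [ 610.1 -302.2  137.5   68.3  -17.4]
```

View pics/w13.png

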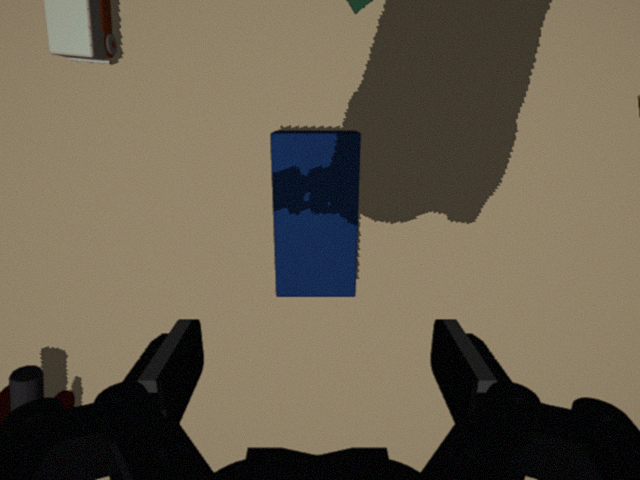

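Emit:
servo_tool([
  [-0.5,0,-35,0,-1],
  [-0.5,0,-70,0,-1],
  [-0.5,0,-105,0,-1],
  [-0.5,0,-135,0,-1],
  [-0.5,0,-155,0,-1],
  [-0.5,0,-166,0,-1],
  [-0.5,0,-171,0,-0.9],
  [-0.5,0,-174,0,-0.7],
  [-0.5,0,-174,0,-0.6],
  [-0.5,0,-174,0,-0.6],
])

```text
clock: 32.52
position: [0.6054, -0.3003, 0.0027]
tool_rot: [-3.141, 0.002, 2.838]
force: [-0.0, -0.1, 1.1]
grip_width: 0.0683
```

Emit:
servo_tool([
  [0,0,0,0,-0.55],
  [0,0,0,0,-0.3],
  [0,0,0,0,1],
  [0,0,0,0,1],
  [0,0,0,0,1],
  [0,0,0,0,1],
  [0,0,0,0,1],
  [0,0,0,0,1],
  [0,0,0,0,1],
  [0,0,0,0,1],
], squeeze=50)

```text
clock: 33.35
position: [0.6053, -0.3003, 0.0029]
tool_rot: [-3.141, 0.002, 2.838]
force: [-1.7, 0.8, 10.3]
grip_width: 0.0628
```

Emit:
servo_tool([
  [0,0,1,0,1],
  [0,0,4,0,1],
  [0,0,12,0,1],
  [0,0,30,0,1],
  [0,0,60,0,1],
  [0,12,85,0,1],
  [0,40,95,-0.01,1],
  [0,78,95,-0.02,1],
  [0,116,95,-0.04,1],
  [0,154,95,-0.06,1],
])

```text
clock: 34.18
position: [0.6046, -0.1446, 0.0975]
tool_rot: [3.141, 0.001, 2.776]
force: [1.7, 0.8, -1.5]
grip_width: 0.0629
```

Emit:
servo_tool([
  [0,38,0,-0.02,1],
  [0,76,0,-0.04,1],
  [0,114,0,-0.06,1],
  [0,152,0,-0.08,1],
  [0,190,0,-0.087,1],
  [0,228,0,-0.087,1],
  [0,266,0,-0.087,1],
  [1,304,0,-0.087,1],
  [1,342,0,-0.087,1],
  [2,380,0,-0.087,1],
])

```text
clock: 35.02
position: [0.6064, 0.2361, 0.0973]
tool_rot: [3.141, 0.0, 2.691]
force: [1.9, 0.4, -0.5]
grip_width: 0.0629
```

Emit:
servo_tool([
  [0,35,0,0,1],
  [1,65,0,0,1],
  [1,83,0,0,1],
  [1,91,0,0,1],
  [1,92,0,0,1],
  [1,92,0,0,1],
  [1,92,0,0,1],
  [1,92,0,0,1],
  [1,92,0,0,1],
  [1,92,0,0,1],
])

```text
clock: 35.85
position: [0.608, 0.3251, 0.0965]
tool_rot: [-3.141, 0.0, 2.69]
force: [-0.2, -0.5, -1.3]
grip_width: 0.0629
```

Run:
```python
from h import *
import pickle
s=bot.observe(); print(s['clock'],s['position'],s['tool_rot'],s['force'],s['grip_width'],s['qpos'])
c=bot.calibration("wrist");im=bot.grab_frame("wrist")
cv2.imwrite("pics/w14.png",im);pickle.dump(c,open("w14.pkl","wb"))
```

```text
35.85 [0.60795774 0.32511327 0.09652403] [-3.14146485e+00  1.16437471e-04  2.68969495e+00] [-0.21186407 -0.53063599 -1.26420816] 0.06290362810880706 [-0.70579685  0.78519432  0.21233356  1.52281133 -0.19855832  0.85482847
  0.69571841]
```

View pics/w14.png

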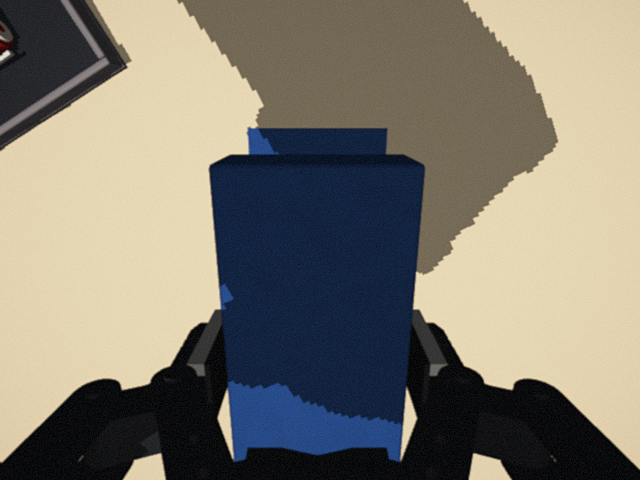

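Run:
```python
from h import *
import pickle
c=pickle.load(open("w14.pkl","rb"))
quad(c,[(210,167),(424,167),(233,460),(401,460)],.1216,'block')
front(c,(210,167),(424,167),.1216,128)
front(c,(248,128),(387,128),.002,144)
```

```text
block c [600.3 329.7] L 110.5 W 62.5 63.9 yaw -25.9 sides -26.3 -25.6 ends -25.9 -25.9
card front w 62.5 yaw -25.9 c [608.1 325.9]
card front w 79.5 yaw -25.9 c [610.4 325.2]
```

Emit:
servo_tool([
  [1.8,-0.6,-15,0,1],
  [1.8,-0.6,-35,0,1],
  [1.8,-0.6,-55,0,1],
  [1.8,-0.6,-70,0,1],
  [1.8,-0.6,-80,0,1],
  [1.8,-0.6,-85,0,1],
  [1.8,-0.6,-87,0,1],
  [1.8,-0.6,-89,0,1],
  [1.8,-0.6,-90,0,1],
  [1.8,-0.6,-90,0,1],
])

```text
clock: 36.73
position: [0.6098, 0.3256, 0.0069]
tool_rot: [3.141, 0.0, 2.691]
force: [-0.9, -0.6, -2.1]
grip_width: 0.0627
```

Emit:
servo_tool([
  [0,0,-0.2,0,1],
  [0,0,-0.4,0,1],
  [0,0,-0.6,0,1],
  [0,0,-0.8,0,1],
  [0,0,-0.8,0,1],
  [0,0,-0.8,0,1],
  [0,0,-0.8,0,1],
  [0,0,-0.8,0,1],
  [0,0,-0.8,0,1],
  [0,0,-0.8,0,1],
])

```text
clock: 37.57
position: [0.6095, 0.3254, 0.0056]
tool_rot: [-3.142, -0.0, 2.691]
force: [1.2, -0.3, -1.6]
grip_width: 0.0628
```

Emit:
servo_tool([
  [0,-0.7,0,0,1],
  [0,-0.7,0,0,1],
  [0,-0.7,-0.3,0,1],
  [0,-0.7,-0.5,0,1],
  [0,-0.7,-0.8,0,1],
  [0,-0.7,-1,0,1],
  [0,-0.7,-1.2,0,1],
  [0,-0.7,-1.2,0,1],
  [0,-0.7,-1.2,0,1],
  [0,-0.7,-1.2,0,1],
])

```text
clock: 38.4
position: [0.6095, 0.3247, 0.0049]
tool_rot: [3.142, -0.0, 2.691]
force: [-3.8, -1.4, 7.8]
grip_width: 0.0631
```

Emit:
servo_tool([
  [0,0,0.4,0,1],
  [0,0,0.4,0,-0.5],
  [0,0,0.4,0,-0.7],
  [0,0,0.4,0,-0.9],
  [0,0,0.4,0,-1],
  [0,0,0.4,0,-1],
  [0,0,5,0,-1],
  [0,0,25,0,-1],
  [0,0,60,0,-1],
  [0,0,100,0,-1],
])

```text
clock: 39.23
position: [0.6085, 0.3241, 0.1042]
tool_rot: [-3.139, -0.002, 2.691]
force: [-0.1, 0.7, 0.2]
grip_width: 0.0856
```

Emit:
servo_tool([
  [0,0,30,0,-1],
  [0,0,60,0,-1],
  [0,0,80,0,-1],
  [0,0,80,0,-1],
  [0,0,80,0,-1],
  [0,0,80,0,-1],
  [0,0,80,0,-1],
  [0,0,80,0,-1],
  [0,0,80,0,-1],
  [0,0,80,0,-1],
])

```text
clock: 40.07
position: [0.6094, 0.3246, 0.1838]
tool_rot: [-3.141, -0.0, 2.691]
force: [-0.0, -0.8, -0.6]
grip_width: 0.0859
```

Run:
```python
from h import *
import pickle
s=bot.observe(); print(s['clock'],s['position'],s['tool_rot'],s['force'],s['grip_width'],s['qpos'])
c=bot.calibration("wrist");im=bot.grab_frame("wrist")
cv2.imwrite("pics/w15.png",im);pickle.dump(c,open("w15.pkl","wb"))
cv2.imwrite("pics/z15.png",cv2.resize(im[125:305,250:390],None,fx=3.3,fy=3.3,interpolation=cv2.INTER_CUBIC))
```

```text
40.0667 [0.60935052 0.32461219 0.18383919] [-3.14087499e+00 -3.78167850e-04  2.69071525e+00] [-0.04944604 -0.8309274  -0.56178325] 0.08590542626970184 [-0.71902361  0.68915271  0.23910769  1.4618656  -0.17838444  1.012725
  0.6821735 ]
```

View pics/z15.png

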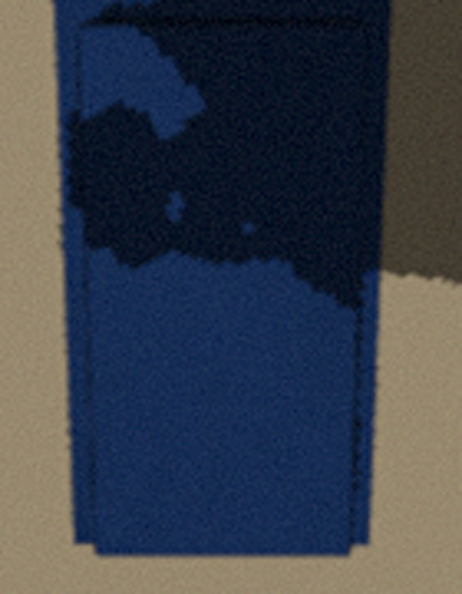

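View pics/w15.png

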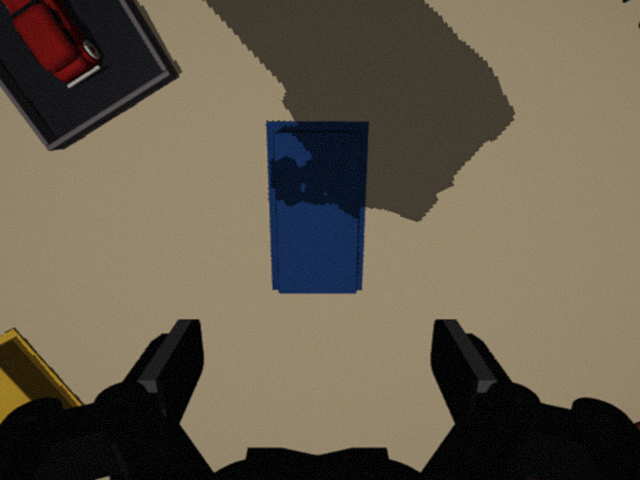

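Run:
```python
from h import *
import pickle
c=pickle.load(open("w15.pkl","rb"));im=cv2.imread("pics/w15.png")
g=cv2.convertScaleAbs(im[110:200,250:390],alpha=3)
cv2.imwrite("pics/z15b.png",cv2.resize(g,None,fx=5,fy=5,interpolation=cv2.INTER_CUBIC))
quad(c,[(80,24),(374,24),(95,553),(350,553)],.03,'block',3.3,(250,125))
quad(c,[(53,-10),(390,-10),(75,543),(368,543)],.002,'card',3.3,(250,125))
```

```text
block c [609.  326.5] L 126.5 W 63.9 63.2 yaw -26.3 sides -26.1 -26.4 ends -25.9 -25.9
card c [610.6 325. ] L 143.2 W 79.5 79.2 yaw -25.8 sides -25.8 -25.9 ends -25.9 -25.9
```

View pics/z15b.png

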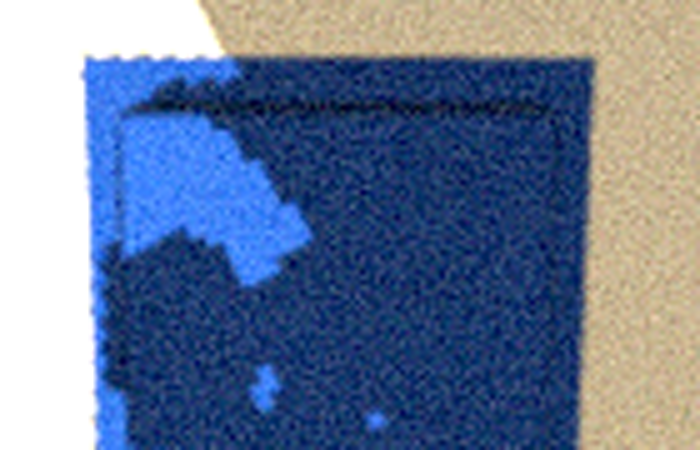

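Run:
```python
from h import *
import pickle
c=pickle.load(open("w15.pkl","rb"))
quad(c,[(80.5,25),(364,25),(95,553),(350,553)],.03,'block',3.3,(250,125))
quad(c,[(54,-9),(391,-9),(75,543),(368,543)],.002,'card',3.3,(250,125))
```

```text
block c [608.9 326. ] L 126.3 W 61.6 63.2 yaw -25.8 sides -26.2 -25.5 ends -25.9 -25.9
card c [610.7 325. ] L 143.0 W 79.5 79.2 yaw -25.9 sides -25.9 -26.0 ends -25.9 -25.9
```

Emit:
servo_tool([
  [-15,-8,0,0.06,-1],
  [-40,-21,0,0.14,-1],
  [-70,-37,0,0.22,-0.5],
  [-105,-56,0,0.3,-0.2],
  [-140,-75,0,0.38,0],
  [-170,-91,0,0.45,0],
  [-192,-103,0,0.499,0],
  [-201,-107.5,0,0.499,0],
  [-201,-107.5,0,0.499,0],
  [-201,-107.5,0,0.499,0],
])

```text
clock: 40.95
position: [0.4093, 0.2178, 0.1848]
tool_rot: [3.141, 0.001, -3.094]
force: [0.2, -0.6, 0.2]
grip_width: 0.0427
```

Emit:
servo_tool([
  [0,0,-20,0,0],
  [0,0,-50,0,0],
  [0,0,-80,0,0],
  [0,0,-100,0,0],
  [0,0,-108,0,0],
  [0,0,-110,0,0],
  [0,0,-110,0,0],
  [0,0,-110,0,0],
  [0,0,-110,0,0],
  [0,0,-110,0,0],
])

```text
clock: 41.78
position: [0.4091, 0.2176, 0.0753]
tool_rot: [3.141, 0.001, -3.094]
force: [0.1, -0.6, -0.1]
grip_width: 0.0427
```

Run:
```python
from h import *
import pickle
s=bot.observe(); print(s['clock'],s['position'],s['tool_rot'],s['force'],s['grip_width'],s['qpos'])
c=bot.calibration("wrist");im=bot.grab_frame("wrist")
cv2.imwrite("pics/w16.png",im);pickle.dump(c,open("w16.pkl","wb"))
```

```text
41.7833 [0.40906637 0.21761283 0.07533251] [ 3.14064693e+00  1.47981808e-03 -3.09355502e+00] [ 0.1032797  -0.57355251 -0.10798218] 0.042739584795005794 [-0.67697605  0.53193361  0.07799713  2.14264945 -0.08772453  0.46813167
  1.08737168]
```

View pics/w16.png

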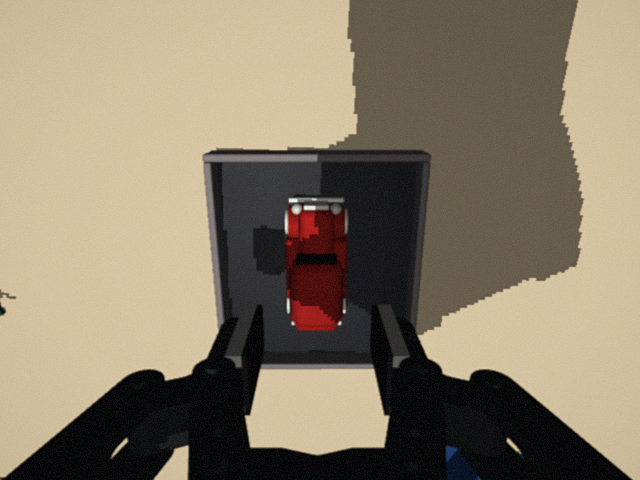

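Emit:
servo_tool([
  [-0.5,-0.4,-15,0,0],
  [-0.5,-0.4,-32,0,0],
  [-0.5,-0.4,-46,0,0],
  [-0.5,-0.4,-56,0,0],
  [-0.5,-0.4,-62,0,0],
  [-0.5,-0.4,-64.5,0,0],
  [-0.5,-0.4,-65.5,0,0],
  [-0.5,-0.4,-65.5,0,0],
  [-0.5,-0.4,-65.5,0,0],
  [-0.5,-0.4,-65.5,0,0],
], squeeze=40)

```text
clock: 42.67
position: [0.4082, 0.217, 0.0094]
tool_rot: [3.141, 0.001, -3.093]
force: [0.0, 0.4, 0.6]
grip_width: 0.043
```

Emit:
servo_tool([
  [0,0,0,0,0.1],
  [0,0,0,0,0.2],
  [0,0,0,0,0.3],
  [0,0,0,0,1],
  [0,0,0,0,1],
  [0,0,0,0,1],
  [0,0,0,0,1],
  [0,0,0,0,1],
  [0,0,0,0,1],
  [0,0,0,0,1],
])

```text
clock: 43.5
position: [0.4081, 0.217, 0.0092]
tool_rot: [3.141, 0.0, -3.093]
force: [-1.6, -0.1, 6.7]
grip_width: 0.0304
```

Emit:
servo_tool([
  [0,0,1,0,1],
  [0,0,4,0,1],
  [0,0,12,0,1],
  [0,0,30,0,1],
  [0,0,55,0,1],
  [0,0,80,0,1],
  [15,8,95,-0.05,1],
  [40,21,95,-0.12,1],
  [70,38,95,-0.2,1],
  [105,57,95,-0.28,1],
])

```text
clock: 44.33
position: [0.5136, 0.2743, 0.1054]
tool_rot: [3.141, 0.0, 2.906]
force: [0.5, 0.3, -1.2]
grip_width: 0.0311
```

Emit:
servo_tool([
  [32,17,0,-0.07,1],
  [62,33,0,-0.14,1],
  [85,45,0,-0.21,1],
  [94,50,0,-0.22,1],
  [96,51.8,0,-0.22,1],
  [96,51.8,0,-0.22,1],
  [96,51.8,0,-0.22,1],
  [96,51.8,0,-0.22,1],
  [96,51.8,0,-0.22,1],
  [96,51.8,0,-0.22,1],
])

```text
clock: 45.17
position: [0.6087, 0.3254, 0.1043]
tool_rot: [3.141, -0.0, 2.69]
force: [0.6, -0.1, -0.5]
grip_width: 0.0308
```

Run:
```python
from h import *
import pickle
s=bot.observe(); print(s['clock'],s['position'],s['tool_rot'],s['force'],s['grip_width'],s['qpos'])
c=bot.calibration("wrist");im=bot.grab_frame("wrist")
cv2.imwrite("pics/w17.png",im);pickle.dump(c,open("w17.pkl","wb"))
```

```text
45.1667 [0.60868323 0.32543378 0.10427522] [ 3.14140587e+00 -6.94211856e-05  2.68985988e+00] [ 0.64966453 -0.06016747 -0.48152116] 0.030819057283816877 [-0.72144019  0.77973124  0.23946322  1.51776829 -0.22006367  0.87049443
  0.7126718 ]
```

View pics/w17.png

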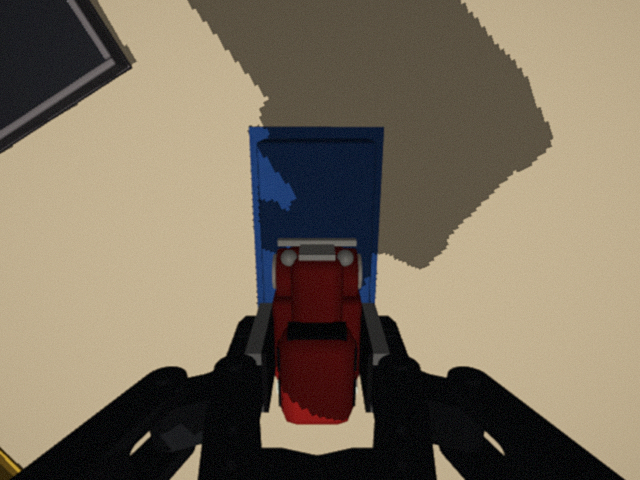

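Run:
```python
from h import *
im=cv2.imread("pics/w17.png")
g=cv2.convertScaleAbs(im[115:255,240:400],alpha=2.5)
cv2.imwrite("pics/z17.png",cv2.resize(g,None,fx=4.2,fy=4.2,interpolation=cv2.INTER_CUBIC))
```

```text
(no output)
```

View pics/z17.png

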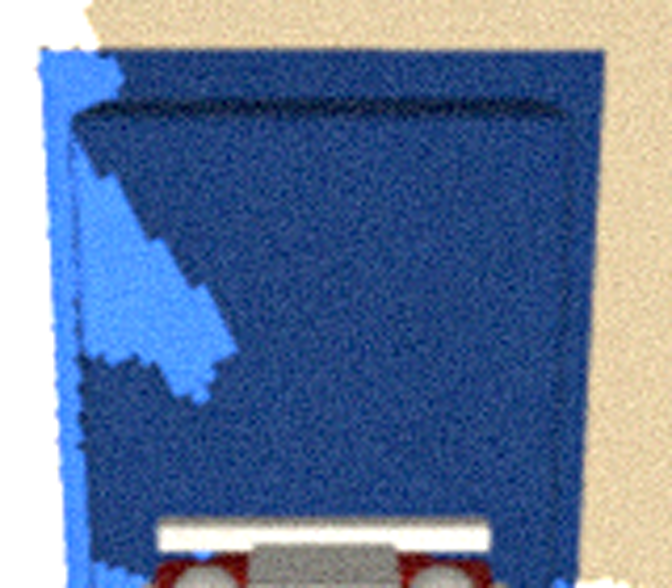

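Run:
```python
from h import *
import pickle
c=pickle.load(open("w17.pkl","rb"))
front(c,(257.1,143.1),(376.4,143.1),.03,128)
front(c,(249.5,126.9),(384.3,126.9),.002,144)
for z in(.111,.113,.115):front(c,(277.6,239.3),(356.7,239.3),z,72)
```

```text
card front w 63.1 yaw -25.9 c [609.8 325.7]
card front w 79.5 yaw -25.9 c [610.6 325.4]
card front w 28.3 yaw -25.9 c [609.1 326.2]
card front w 27.9 yaw -25.9 c [608.5 326.4]
card front w 27.5 yaw -25.9 c [607.9 326.7]
```

Emit:
servo_tool([
  [1,-0.5,-15,0,1],
  [1,-0.5,-32,0,1],
  [1,-0.5,-47,0,1],
  [1,-0.5,-58,0,1],
  [1,-0.5,-65,0,1],
  [1,-0.5,-68.5,0,1],
  [1,-0.5,-70,0,1],
  [1,-0.5,-71,0,1],
  [1,-0.5,-71.5,0,1],
  [1,-0.5,-71.5,0,1],
])

```text
clock: 46.05
position: [0.6103, 0.3252, 0.0329]
tool_rot: [3.141, 0.0, 2.69]
force: [0.1, -0.3, -1.2]
grip_width: 0.0308
```

Emit:
servo_tool([
  [0,0,-0.2,0,1],
  [0,0,-0.4,0,1],
  [0,0,-0.6,0,1],
  [0,0,-0.8,0,1],
  [0,0,-0.8,0,1],
  [0,0,-0.8,0,1],
  [0,0,-0.8,0,1],
  [0,0,-0.8,0,1],
  [0,0,-0.8,0,1],
  [0,0,-0.8,0,1],
])

```text
clock: 46.88
position: [0.61, 0.3251, 0.0316]
tool_rot: [-3.142, -0.0, 2.69]
force: [-0.0, -1.1, -0.3]
grip_width: 0.0312
```

Emit:
servo_tool([
  [0,0,-0.2,0,1],
  [0,0,-0.4,0,1],
  [0,0,-0.6,0,1],
  [0,0,-0.8,0,1],
  [0,0,-0.8,0,1],
  [0,0,-0.8,0,1],
  [0,0,-0.8,0,1],
  [0,0,-0.8,0,1],
  [0,0,-0.8,0,1],
  [0,0,-0.8,0,1],
])

```text
clock: 47.72
position: [0.61, 0.3251, 0.0313]
tool_rot: [3.141, 0.0, 2.69]
force: [-3.3, -0.6, 7.2]
grip_width: 0.0311
```

Contact; release and rise.

Emit:
servo_tool([
  [0,0,0.4,0,1],
  [0,0,0.4,0,0.3],
  [0,0,0.4,0,0.1],
  [0,0,0.4,0,-0.1],
  [0,0,0.4,0,-0.3],
  [0,0,0.4,0,-0.5],
  [0,0,5,0,-0.8],
  [0,0,25,0,-1],
  [0,0,60,0,-1],
  [0,0,100,0,-1],
])

```text
clock: 48.55
position: [0.609, 0.3245, 0.1306]
tool_rot: [-3.139, -0.002, 2.69]
force: [0.7, 0.5, 0.7]
grip_width: 0.0853
```

Emit:
servo_tool([
  [0,0,30,0,-1],
  [0,0,60,0,-1],
  [0,0,80,0,-1],
  [0,0,80,0,-1],
  [0,0,80,0,-1],
  [0,0,80,0,-1],
  [0,0,80,0,-1],
  [0,0,80,0,-1],
  [0,0,80,0,-1],
  [0,0,80,0,-1],
])

```text
clock: 49.38
position: [0.6099, 0.325, 0.2102]
tool_rot: [-3.141, -0.0, 2.69]
force: [-0.0, -0.2, 1.2]
grip_width: 0.0854
```

Run:
```python
from h import *
import pickle
s=bot.observe(); print(s['clock'],s['position'],s['tool_rot'],s['force'],s['grip_width'])
c=bot.calibration("wrist");im=bot.grab_frame("wrist")
cv2.imwrite("pics/w18.png",im);pickle.dump(c,open("w18.pkl","wb"))
g=cv2.convertScaleAbs(im[115:315,240:400],alpha=2)
cv2.imwrite("pics/z18.png",cv2.resize(g,None,fx=3,fy=3,interpolation=cv2.INTER_CUBIC))
cv2.imwrite("pics/s18.png",bot.grab_frame("scene"));cv2.imwrite("pics/t18.png",bot.grab_frame("top"))
```

```text
49.3833 [0.60987809 0.32502476 0.21024626] [-3.14087213e+00 -3.07666581e-04  2.68974939e+00] [-0.03560383 -0.15148909  1.21721696] 0.0854307229688014
```

View pics/z18.png

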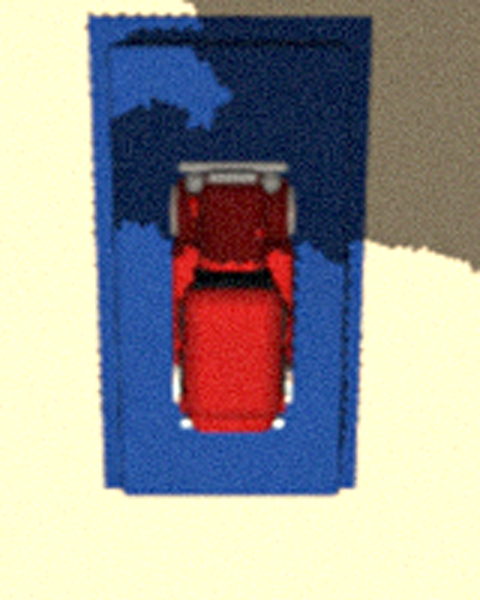

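View pics/s18.png

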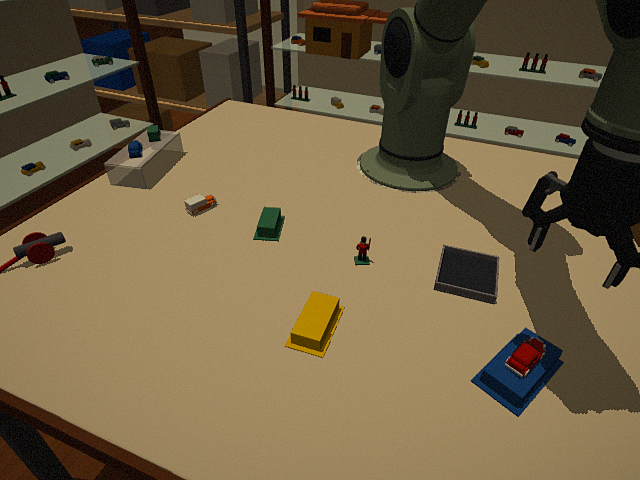

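View pics/t18.png

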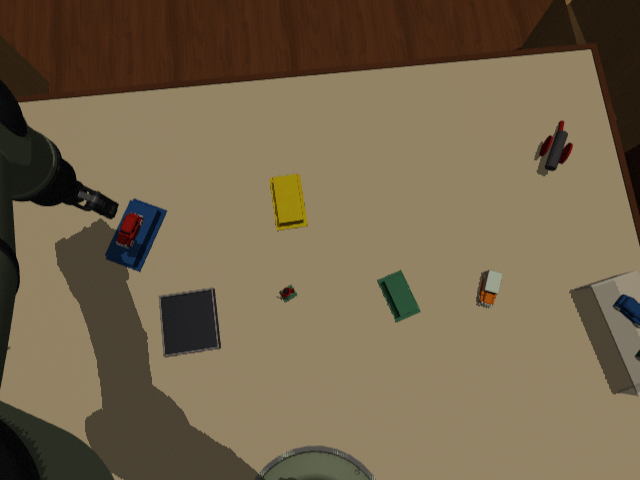

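Run:
```python
from h import *
import pickle
c=pickle.load(open("w18.pkl","rb"))
o=(240,115)
quad(c,[(110,45),(352,45),(124,493),(340,493)],.03,'block',3,o)
quad(c,[(89,16),(371,16),(106,487),(354,487)],.002,'card',3,o)
quad(c,[(178,165),(288,165),(181,427),(286,427)],.040,'car bumpers',3,o)
quad(c,[(170,208),(296,208),(173,387),(293,387)],.037,'car wheels',3,o)
```

```text
block c [609.  326.5] L 126.7 W 62.9 63.4 yaw -25.8 sides -25.9 -25.7 ends -25.9 -25.9
card c [610.5 325.2] L 143.4 W 79.0 78.9 yaw -25.9 sides -25.9 -25.9 ends -25.9 -25.9
car bumpers c [611.5 325.8] L 72.7 W 28.6 29.3 yaw -25.8 sides -26.1 -25.5 ends -25.9 -25.9
car wheels c [612.  325.5] L 50.1 W 33.4 33.4 yaw -25.9 sides -25.9 -25.9 ends -25.9 -25.9
```

Run:
```python
from h import *
print(bot.observe()['clock'], bot.job_done())
```

```text
the job is handed in; nothing more can be done
49.5333 None
```

The job is done and handed in at 49.5 s. The car went into the tray first. The green, yellow and blue blocks were then set on their own cards, and the car was parked lengthways on the blue block. Each piece was lowered until the force reading showed contact before I released it.

Last checks with the wrist camera:

| Piece | Offset from centre | Angle error |
|---|---|---|
| Green block on its card | about 0.4 mm | about 0.2° |
| Yellow block on its card | about 0.6 mm | under 0.2° |
| Blue block on its card | 0.9 to 2 mm, along its length | about 0.1° |
| Car on the blue block | about 0.5 to 3 mm, along its length | about 0.1° |

The two ranges are wider because separate measurements disagreed: two views for the blue block, and the arm's own position against the final picture for the car. I left both as they were rather than risk moving them again.

In the final scene and top pictures the car is upright, the tray is empty and the van and soldier look where they were. I judged those by eye and did not measure them. The gripper was open and well clear of everything at hand-in.

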